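# Put ice round the blood samples

## Robot

A 6-joint arm with a two-finger parallel gripper is mounted at the origin on the work surface. World frame = base frame: x ahead of the robot, y to its left, z up, the work surface at z = 0. Lengths are in m, angles in rad, forces in N, time in s.
With the tool pointing down it reaches from about 0.15 to 0.775 m from the base axis. Payload 6.1 kg.
Tool frame: the origin (TCP) lies midway between the tips of the shut fingers; the grasp point (between the pads) lies 19 mm behind it; z points along the fingers, y is the line along which they close (so a half turn about z gives the same grasp; the last joint's range is limited). The gripper opens to 85 mm and grips with 20 to 120 N. Pads are 22 mm wide; open, the fingers measure 114 mm over their backs; the gripper's body (76 mm by 85 mm) begins 54 mm behind the grasp point. The pads swing forward as they close: fully open they stand 13 mm farther back than shut.
Start: joints at [-1.287, 0.126, -0.04, 1.405, 0, 1.571], TCP at [0.147, -0.504, 0.194] pointing down, gripper open.
Joint ranges: [-2.72, 2.72], [-0.95, 1.95], [-1.27, 1.35], [-1.78, 2.02], [-1.46, 1.47], [-3.14, 3.14]. Speed limits (rad/s): [2.39, 2.39, 3.01, 3.14, 3.14, 3.14].

## Interface

Orientations are given as a unit quaternion [x, y, z, w].
In Python, from station import r gives the robot as it stands.
- The arm moves only by the tool jog_arm, never from a script. Its argument "rows" is a list of rows, each an object of numbers: "x", "y", "z": the shift along the tool's x, y, z in cm; "twist": the turn about the tool's z in rad; "hand": the finger opening in cm, from 0 to 8.54. In form: [{"x": .., "y": .., "z": .., "twist": .., "hand": ..}, ...]. A call has 1 to 12 rows; each row is the pose to reach, as a shift and turn from the pose commanded when the call began, along the tool's axes at that moment; what a row does not reach only later rows make up. A row lasts 1/8 s, in which the tool goes at most 62.5 mm and 10.7 degrees, less where a joint would pass 70% of its speed; a pose out of reach is approached as far as the arm can. A call with a gripper value outside its range is refused whole. The fingers move at their own pace and stop on an object; "squeeze" is the grip in N (left out, the last holds). Time passes only in rows, so rows that repeat a pose let the fingers close. It gives the time, the measured TCP pose, the force, the opening and the grip force at its end, in the units of the state.
- r.observe(): the state, without advancing time (a new reading comes with each control period).
- r.camera(name): name is "scene" or "top"; returns a dict with "image" (480x640x3 uint8, red, green, blue), "range_z" (480x640 float32, m along the optical axis (not along the pixel's ray), 0 where there is no reading), "K" (3x3 intrinsics, pixels), "cam_to_world" (4x4, takes a point from camera to world coordinates). Camera axes: x right, y up, looking along -z (the intrinsics and any distortion apply to the point x, -y, -z); pixel columns grow to the right and rows downward; lengths in m; the calibration is good to about 2 mm. A picture is of the moment at which its call begins.
- r.sign_off(): hands the job in; it is judged then, once.
The state is a dict: "time": time; "joint_pos": joint angles; "qvel": joint speeds; "tau": joint torques, N m; "tcp_pos": TCP position; "tcp_rot": TCP orientation; "force": force on the tool from outside, world axes, zero at the start; "ft_torque": the same for the moment, N m; "finger_gap": opening from 0.0 (shut) to 1.0 (fully open); "grip_force": force on a finger pad.
Only numpy, scipy, OpenCV 4.12 (cv2) and the standard library are available. Lean on these libraries where they do the work, as an engineer would, in place of code of your own. Each camera call takes 0.05 s, during which the arm holds its last target. There are 200 camera calls.

## Task

The blood tubes in the white carrier have to travel on ice: take the scoop from the steel tray, scoop up ice from the grey bin (its false bottom is set at a different height each day, so feel for it) and tip at least three pieces into the empty well of the carrier, without ramming the scoop against the bin's walls. Handle the ice only with the scoop, spill none (what you do not transfer stays in the bin) and leave the other things alone. Finally lay the scoop flat back in its tray and let go.

Things in the scene. Friction and masses are not known exactly. Their poses are not given: they have to be found in the camera images.
- scoop: The ice scoop, 160 g: white plastic pan open at the top and the front (+x), black rubber handle at the back. Origin: centre of the pan's underside; x towards the lip, z up. Pan x -48 to 48, 92 wide outside, floor 2 thick; back and side walls 38 high, 3 thick, side walls from x -48 to 18. Behind the back wall a strap 22 wide and 8 thick (x -56 to -48) rises to z 78.
- handle (a point): middle of the scoop's handle, a good place to grip across y: at (-78, 0, 98) in the scoop's frame, same axes. The handle is a straight bar 22 wide (y), 24 thick, that slopes back and up from (-50, 0, 75) to (-107, 0, 121) in the scoop's frame
- pan (a point): point in the middle of the scoop's pan, 15 mm above the scoop's origin, same axes
- bin: The ice bin: fixed grey open box, 252 (x) x 120 (y) x 75 high outside, walls 6. Origin: centre of its underside; x along it, -x is the end near the robot. Inside, a dark drip plate is the level floor under the ice; its top is 12 to 34 mm above the bin's underside: find it by touch. The ice starts in the far (+x) part; about 110 mm at the near end are clear. The scoop has 8 mm to spare each side.
- carrier: The sample carrier: a fixed white open box, 210 (x) x 150 (y) x 70 high outside, walls and floor 6 mm. Origin: centre of its underside; x along it. Its far part (x 40 to 99) is filled by a grey block, top 80 mm above the table, holding three blood tubes whose red caps stand up to 112 mm above the table. The rest (x -99 to 40, y -69 to 69) is the empty ice well.
- well (a point): middle of the carrier's ice well, 30 mm above the table (24 above the well's floor), at (-29.5, 0, 30) in the carrier's frame, same axes as the carrier
- tray: Shallow steel instrument tray, fixed, 250 (x) x 150 (y) outside, walls 3 mm thick and 14 high, floor 3 mm thick; the scoop starts lying in it. Origin: centre of its underside; x along it
- ice0: one of five alike ice pieces: slippery, frosty, barrel-shaped, 30 mm across, 28 mm tall, edges bevelled 7 mm, 16 g; origin at its centre, z along its axis
- ice1: one of five alike ice pieces: slippery, frosty, barrel-shaped, 30 mm across, 28 mm tall, edges bevelled 7 mm, 16 g; origin at its centre, z along its axis
- ice2: one of five alike ice pieces: slippery, frosty, barrel-shaped, 30 mm across, 28 mm tall, edges bevelled 7 mm, 16 g; origin at its centre, z along its axis
- ice3: one of five alike ice pieces: slippery, frosty, barrel-shaped, 30 mm across, 28 mm tall, edges bevelled 7 mm, 16 g; origin at its centre, z along its axis
- ice4: one of five alike ice pieces: slippery, frosty, barrel-shaped, 30 mm across, 28 mm tall, edges bevelled 7 mm, 16 g; origin at its centre, z along its axis
- marker: Bystander: white marker pen with a black cap, 135 x 16 x 14 mm, lying on the table; origin near the middle of its underside, x along it
- jar: Bystander: small lidded specimen jar, 38 mm across, 62 mm tall, standing; origin at the centre of its foot
- tape: Bystander: roll of paper tape lying flat, 60 mm across, 25 mm high; origin at the centre of its underside
- packet: Bystander: flat wrapped swab packet, 110 x 55 x 5 mm, on the table; origin at the centre of its underside

How it is judged:
By the outcome, as a careful person would: the job done as asked, in the order asked, and still so for the second after the job is handed in, with the robot touching nothing.
It also fails if it takes over 70 s, if anything falls off the work surface, if the arm or the gripper's body presses on something with over 40 N, if the wrist force passes 120 N, or if a joint passes its speed limit or range.

## Working session

There is one attempt and no reset: what is moved stays moved. The work goes in short steps, Python scripts to look and compute and a tool call to move; the robot and the scene stay as the last step left them, time stands still between calls to the robot, and variables do not carry over. Pictures are saved under pics/ and viewed, at most 10 in all, crops included, and the job is handed in when it is done.

Besides the shell and the picture viewer there is one more tool, called as name(argument=value, ...), one argument or row to a line, values as JSON. jog_arm: Moves the arm, as the interface text tells. Its arguments: {"type":"object","properties":{"rows":{"type":"array"},"squeeze":{"type":"number"}},"required":["rows"]}

```bash
ls; mkdir -p pics
python3 - <<'E'
from station import r
import cv2,numpy as np
for n in("top","scene"):
    c=r.camera(n); cv2.imwrite(f"pics/{n}0.png",c["image"][:,:,::-1]); np.savez(f"pics/{n}0.npz",**c)
    print(n,c["K"].tolist(),c["cam_to_world"].round(3).tolist(),[k for k in c])
print(r.observe())
E
```

```text
pics
top [[454.1996925442068, 0.0, 318.1608876117639], [0.0, 454.1996925442068, 239.75019053463768], [0.0, 0.0, 1.0]] [[0.03, 0.988, -0.149, 0.443], [-1.0, 0.03, -0.0, 0.029], [0.004, 0.149, 0.989, 0.975], [0.0, 0.0, 0.0, 1.0]] ['image', 'range_z', 'K', 'cam_to_world']
scene [[558.7061005286732, 0.0, 319.828659302696], [0.0, 558.7061005286732, 231.13148238767474], [0.0, 0.0, 1.0]] [[-0.749, -0.373, 0.547, 1.239], [0.662, -0.435, 0.61, 0.762], [0.011, 0.819, 0.573, 0.818], [0.0, 0.0, 0.0, 1.0]] ['image', 'range_z', 'K', 'cam_to_world']
{'time': 0.1, 'joint_pos': array([-1.28700924e+00,  1.26353911e-01, -4.05186205e-02,  1.40540478e+00,
        3.51064188e-06,  1.57077968e+00]), 'qvel': array([ 4.55065970e-04, -3.23816077e-06,  7.95921042e-04, -1.72221978e-04,
        4.96767454e-04,  1.76998454e-04]), 'tau': array([-9.02589472e-04, -4.36909246e+01,  3.53603554e+01,  1.38530001e-02,
        2.28701231e-05,  1.72403037e-05]), 'tcp_pos': array([ 0.14687773, -0.50358978,  0.19358311]), 'tcp_rot': array([ 9.89948542e-01,  1.41426079e-01, -1.02975083e-04, -7.33299518e-04]), 'force': array([ 0.08333638, -0.04657465, -0.05291588]), 'ft_torque': array([-0.04704618, -0.0256469 ,  0.01278346]), 'grip_force': 0.0, 'finger_gap': 1.0025288987005923}
```

View pics/top0.png

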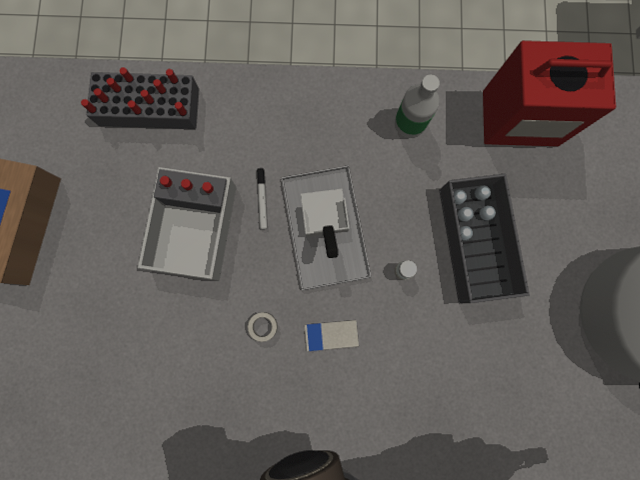

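View pics/scene0.png

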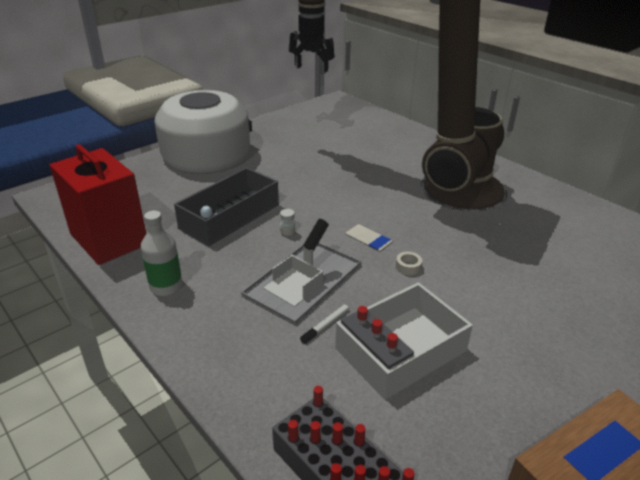

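The top view shows the carrier at about (185,225), the marker at (262,200), the tray with the scoop at (325,228) and its black handle at (331,241). The jar is at (407,269), the bin at (485,238) with ice at (465–488, 190–235), the tape at (262,326) and the packet at (332,335). The robot is at the bottom, and +x points up in the image. The scene view agrees.

```bash
cat > h.py <<'E'
import numpy as np,cv2
def cloud(c):
    K=c["K"];d=c["range_z"];v,u=np.mgrid[:480,:640]
    p=np.stack([(u-K[0,2])/K[0,0]*d,-(v-K[1,2])/K[1,1]*d,-d,np.ones_like(d)],-1)
    w=(p@c["cam_to_world"].T)[...,:3]; w[d<=0]=np.nan; return w
def rect(P):
    (cx,cy),s,a=cv2.minAreaRect((P[:,:2]*1000).astype(np.float32)); return np.round([cx,cy,*s,a],1).tolist()
E
python3 - <<'E'
from h import *
c=np.load("pics/top0.npz");w=cloud(c);im=c["image"].astype(int)
def box(n,u0,u1,v0,v1,z0,z1,col=None):
    s=np.s_[v0:v1,u0:u1];P=w[s].reshape(-1,3);I=im[s].reshape(-1,3)
    m=(P[:,2]>z0)&(P[:,2]<z1)
    if col is not None:m&=col(I)
    P=P[m];print(n,len(P),rect(P) if len(P)>3 else"",np.nanmean(P,0).round(4), np.nanpercentile(P[:,2],[5,50,95]).round(4));return P
print("table z",np.nanmedian(w[380:420,100:400,2]))
box("bin",430,540,165,315,.068,.085)
box("carrier",125,240,155,290,.062,.076)
box("traywall",275,375,160,295,.009,.02)
box("tray",275,375,160,295,.0015,.02)
box("handle",315,345,215,265,.07,.14,lambda I:I.max(1)<60)
box("scooprim",290,360,180,245,.034,.05)
box("panwhite",290,360,180,245,.002,.05,lambda I:I.min(1)>140)
box("ice",445,500,175,245,.03,.066,lambda I:I.min(1)>110)
box("jar",390,425,255,285,.05,.075)
box("binfloor",465,510,245,295,0.005,.05)
box("caps",155,220,170,200,.1,.13)
box("marker",250,275,160,235,.006,.03)
E
```

```text
table z 7.796604585275091e-05
bin 1313 [597.4, -313.0, 252.8, 122.2, 9.1] [ 0.5952 -0.3137  0.0737] [0.0692 0.0741 0.077 ]
carrier 1195 [609.4, 299.9, 151.7, 210.5, 83.3] [0.5962 0.2974 0.0699] [0.0639 0.0703 0.0734]
traywall 668 [619.2, 14.1, 250.7, 150.2, 12.3] [0.6243 0.0123 0.0136] [0.0095 0.0138 0.0173]
tray 8207 [622.0, 15.5, 296.7, 220.3, 1.8] [0.6231 0.0164 0.0047] [0.0018 0.0039 0.013 ]
handle 345 [572.7, 5.8, 65.9, 21.0, 8.8] [0.5705 0.006  0.1149] [0.0933 0.1177 0.1303]
scooprim 161 [632.4, 14.5, 73.2, 92.2, 9.0] [0.6251 0.0122 0.041 ] [0.0364 0.0413 0.0442]
panwhite 1248 [651.6, 18.0, 94.6, 90.3, 9.2] [0.6586 0.0235 0.0074] [0.0028 0.0057 0.0112]
ice 318 [654.5, -300.8, 97.1, 75.7, 11.6] [ 0.6591 -0.2964  0.0436] [0.0405 0.0437 0.0466]
jar 249 [528.8, -154.0, 33.4, 33.7, 54.8] [ 0.5283 -0.1533  0.0614] [0.0556 0.0618 0.0645]
binfloor 2100 [535.7, -331.5, 105.4, 94.2, 2.3] [ 0.5373 -0.3333  0.016 ] [0.0129 0.0158 0.0192]
caps 264 [678.1, 291.8, 102.9, 17.5, 83.7] [0.6774 0.2912 0.1112] [0.1029 0.1125 0.1148]
marker 436 [676.9, 157.5, 133.5, 22.3, 5.4] [0.6773 0.1538 0.0132] [0.0095 0.0133 0.0168]
```

```bash
cat >> h.py <<'E'
from scipy.spatial.transform import Rotation as R
def go(o,xyz,yaw):
    M=R.from_quat(o["tcp_rot"]).as_matrix(); d=M.T@(np.array(xyz)-o["tcp_pos"])*100
    y=np.arctan2(M[1,0],M[0,0]); print("shift cm",d.round(2),"twist",round(y-np.radians(yaw),4),"yaw now",np.degrees(y).round(2),"tilt",np.degrees(np.arccos(-M[2,2])).round(2),"force",o["force"].round(2),"t",o["time"],"gap",o["finger_gap"])
E
python3 -c "
from h import *;from station import r
go(r.observe(),[.574,.0058,.16],9)"
```

```text
shift cm [ 55.27 -36.94   3.41] twist 0.1267 yaw now 16.26 tilt 0.08 force [ 0.08 -0.05 -0.05] t 0.1 gap 1.0025288987005923
```

jog_arm(
  rows=[
    {"x":4,"y":-3,"z":0},
    {"x":9,"y":-6,"z":0},
    {"x":14,"y":-9.3,"z":0},
    {"x":19,"y":-12.7,"z":0},
    {"x":24,"y":-16,"z":0},
    {"x":29,"y":-19.4,"z":0},
    {"x":34,"y":-22.7,"z":0,"twist":0.03},
    {"x":39,"y":-26,"z":0,"twist":0.06},
    {"x":44,"y":-29.4,"z":1,"twist":0.09},
    {"x":49,"y":-32.7,"z":2,"twist":0.127},
    {"x":53,"y":-35.5,"z":3,"twist":0.127},
    {"x":55.27,"y":-36.94,"z":3.4,"twist":0.127},
  ],
)

```text
schema error: expected keys x, y, z, twist, hand
```

```bash
python3 -c "
from h import *;from station import r
go(r.observe(),[.574,.0058,.082],9)"
```

```text
shift cm [ 55.27 -36.92  11.21] twist 0.1267 yaw now 16.26 tilt 0.08 force [ 0.08 -0.05 -0.05] t 0.1 gap 1.0025288987005923
```

All keys are needed in every row.

jog_arm(
  rows=[
    {"x":4,"y":-3,"z":0,"twist":0,"hand":8.5},
    {"x":9,"y":-6,"z":0,"twist":0,"hand":8.5},
    {"x":14,"y":-9.3,"z":0,"twist":0,"hand":8.5},
    {"x":19,"y":-12.7,"z":0,"twist":0,"hand":8.5},
    {"x":24,"y":-16,"z":0,"twist":0,"hand":8.5},
    {"x":29,"y":-19.4,"z":0,"twist":0,"hand":8.5},
    {"x":34,"y":-22.7,"z":0,"twist":0.03,"hand":8.5},
    {"x":39,"y":-26,"z":0,"twist":0.06,"hand":8.5},
    {"x":44,"y":-29.4,"z":1,"twist":0.09,"hand":8.5},
    {"x":49,"y":-32.7,"z":2,"twist":0.127,"hand":8.5},
    {"x":53,"y":-35.5,"z":3,"twist":0.127,"hand":8.5},
    {"x":55.27,"y":-36.94,"z":3.4,"twist":0.127,"hand":8.5},
  ],
)

```text
time: 1.6
tcp_pos: [0.5747, 0.0073, 0.1588]
tcp_rot: [0.997, 0.079, -0.001, -0.0]
force: [-0.3, 0.3, 0.2]
finger_gap: 0.996
grip_force: 0.0
```

```bash
python3 -c "
from h import *;from station import r
go(r.observe(),[.574,.0058,.082],9)"
```

```text
shift cm [-0.07  0.14  7.68] twist 0.0019 yaw now 9.11 tilt 0.12 force [-0.33  0.27  0.22] t 1.6 gap 0.9960195442821672
```

jog_arm(
  rows=[
    {"x":0,"y":0.1,"z":3,"twist":0,"hand":8.5},
    {"x":0,"y":0.1,"z":6,"twist":0,"hand":8.5},
    {"x":0,"y":0.1,"z":7.7,"twist":0,"hand":6},
    {"x":0,"y":0.1,"z":7.7,"twist":0,"hand":4},
    {"x":0,"y":0.1,"z":7.7,"twist":0,"hand":1.5},
    {"x":0,"y":0.1,"z":7.7,"twist":0,"hand":1.5},
    {"x":0,"y":0.1,"z":7.7,"twist":0,"hand":1.5},
    {"x":0,"y":0.1,"z":7.7,"twist":0,"hand":1.5},
  ],
  squeeze=110,
)

```text
time: 2.6
tcp_pos: [0.5745, 0.0044, 0.0837]
tcp_rot: [0.997, 0.078, 0.0, 0.0]
force: [-0.2, 0.3, -0.5]
finger_gap: 0.174
grip_force: 0.0
```

```bash
python3 -c "
from h import *;from station import r
o=r.observe();print(o['finger_gap'],o['grip_force'])
a=r.camera('top')['image'][150:310,230:430];b=r.camera('scene')['image'][160:320,220:420]
cv2.imwrite('pics/g1.png',cv2.resize(np.hstack([a,b]),(800,320),interpolation=2)[:,:,::-1])
o=r.observe();print(o['finger_gap'],o['grip_force'])"
```

```text
0.17379012771574137 0.0
0.17763189440030147 0.0
```

View pics/g1.png

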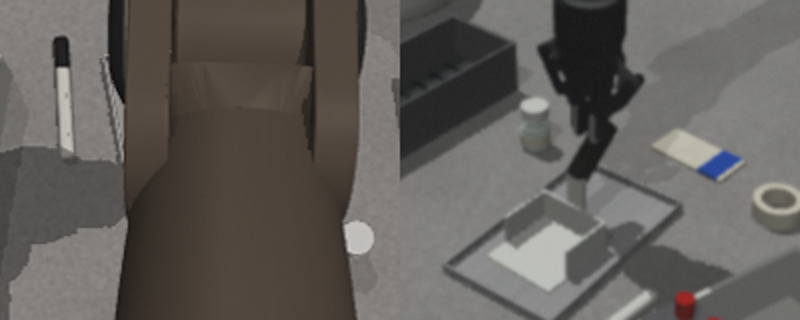

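The arm hides the handle in the top view. In the scene view the fingertips are at the handle (about px 590,140 in the crop), so I'll close further.

jog_arm(
  rows=[
    {"x":0,"y":0,"z":0,"twist":0,"hand":0},
    {"x":0,"y":0,"z":0,"twist":0,"hand":0},
    {"x":0,"y":0,"z":0,"twist":0,"hand":0},
  ],
  squeeze=110,
)

```text
time: 3.08
tcp_pos: [0.5743, 0.0044, 0.0833]
tcp_rot: [0.997, 0.078, -0.0, -0.0]
force: [-0.9, -0.0, 0.4]
finger_gap: -0.001
grip_force: 0.0
```

```bash
python3 -c "
from h import *;from station import r
c=r.camera('scene');np.savez('pics/s2.npz',**c)
for n,c in(('before',np.load('pics/scene0.npz')),('now',c)):
    w=cloud(c)
    print(n)
    I=c['image'].astype(int).max(-1)
    for z in np.arange(.06,.2,.012):
        m=(w[...,2]>z)&(w[...,2]<z+.012)&(abs(w[...,0]-.57)<.12)&(abs(w[...,1])<.09)&(I<90)
        if m.sum()>3:print(round(z,3),m.sum(),np.percentile(w[m],[2,50,98],axis=0)[:,:2].round(3).tolist())
b=c['image'][165:285,255:355]
cv2.imwrite('pics/g2.png',cv2.resize(b,(500,600),interpolation=2)[:,:,::-1])
"
```

```text
before
0.06 18 [[0.593, 0.008], [0.599, 0.019], [0.603, 0.021]]
0.072 42 [[0.584, 0.001], [0.601, 0.016], [0.605, 0.021]]
0.084 89 [[0.573, -0.0], [0.598, 0.015], [0.606, 0.02]]
0.096 104 [[0.557, -0.003], [0.585, 0.013], [0.599, 0.019]]
0.108 106 [[0.545, -0.004], [0.571, 0.01], [0.585, 0.015]]
0.12 83 [[0.544, -0.007], [0.558, 0.005], [0.569, 0.014]]
0.132 4 [[0.551, -0.003], [0.554, 0.002], [0.557, 0.008]]
now
0.06 4 [[0.595, 0.016], [0.597, 0.019], [0.599, 0.021]]
0.072 26 [[0.58, -0.001], [0.597, 0.017], [0.604, 0.02]]
0.084 88 [[0.571, 0.001], [0.597, 0.014], [0.606, 0.021]]
0.096 103 [[0.554, -0.003], [0.586, 0.013], [0.597, 0.021]]
0.108 87 [[0.543, -0.002], [0.571, 0.011], [0.585, 0.017]]
0.12 70 [[0.544, 0.003], [0.562, 0.01], [0.587, 0.016]]
0.132 63 [[0.552, -0.008], [0.582, 0.01], [0.587, 0.019]]
0.144 56 [[0.57, -0.006], [0.582, 0.011], [0.588, 0.019]]
0.156 50 [[0.58, -0.019], [0.585, 0.008], [0.59, 0.031]]
0.168 147 [[0.562, -0.026], [0.585, 0.011], [0.594, 0.04]]
0.18 146 [[0.559, -0.037], [0.585, 0.016], [0.594, 0.049]]
0.192 169 [[0.57, -0.045], [0.589, 0.001], [0.596, 0.059]]
```

View pics/g2.png

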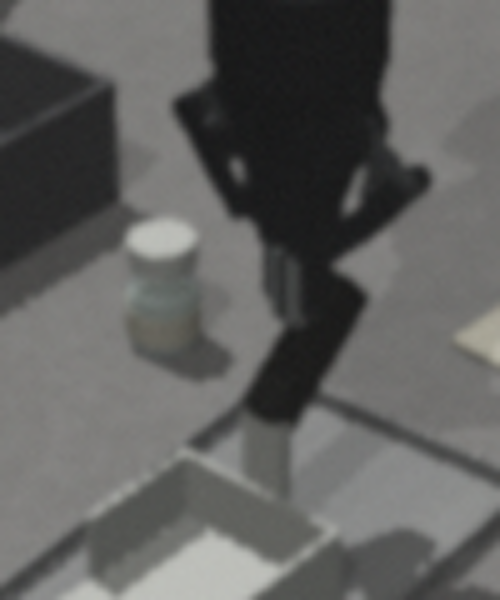

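The closed fingers end just above the handle, near px (313,229) in the full frame. The real tip seems higher than the reported TCP, so I'll check that against the camera depth.

```bash
python3 -c "
from h import *
c=np.load('pics/s2.npz');w=cloud(c);I=c['image'].max(-1)
for u in(308,310,312,314,316):print(u,[(v,*(w[v,u]*1000).round(0).astype(int),I[v,u]) for v in range(212,236,2)])
c0=np.load('pics/scene0.npz');w=cloud(c0)
m=(abs(w[...,0]-.147)<.08)&(abs(w[...,1]+.504)<.08)&(w[...,2]>.1)&(w[...,2]<.35)
print(m.sum(),np.percentile(w[m],[0,1,50],axis=0).round(3)); 
for z in np.arange(.18,.3,.01):
  k=m&(abs(w[...,2]-z)<.005)
  if k.sum():print(z.round(2),k.sum(),np.percentile(w[k],[2,50,98],axis=0)[:,:2].round(3).tolist())
"
```

```text
308 [(212, np.int64(590), np.int64(0), np.int64(167), np.uint8(36)), (214, np.int64(588), np.int64(-2), np.int64(160), np.uint8(58)), (216, np.int64(585), np.int64(-5), np.int64(153), np.uint8(64)), (218, np.int64(584), np.int64(-7), np.int64(146), np.uint8(65)), (220, np.int64(585), np.int64(-6), np.int64(142), np.uint8(64)), (222, np.int64(582), np.int64(-9), np.int64(134), np.uint8(66)), (224, np.int64(583), np.int64(-8), np.int64(129), np.uint8(91)), (226, np.int64(466), np.int64(-146), np.int64(0), np.uint8(114)), (228, np.int64(471), np.int64(-139), np.int64(0), np.uint8(124)), (230, np.int64(477), np.int64(-132), np.int64(-1), np.uint8(126)), (232, np.int64(484), np.int64(-125), np.int64(0), np.uint8(124)), (234, np.int64(488), np.int64(-119), np.int64(-1), np.uint8(113))]
310 [(212, np.int64(587), np.int64(3), np.int64(168), np.uint8(30)), (214, np.int64(584), np.int64(0), np.int64(160), np.uint8(53)), (216, np.int64(588), np.int64(4), np.int64(158), np.uint8(58)), (218, np.int64(588), np.int64(4), np.int64(153), np.uint8(55)), (220, np.int64(586), np.int64(2), np.int64(146),
[... 2544 characters left out ...]
nt8(34)), (228, np.int64(580), np.int64(15), np.int64(129), np.uint8(40)), (230, np.int64(572), np.int64(6), np.int64(116), np.uint8(35)), (232, np.int64(573), np.int64(8), np.int64(112), np.uint8(30)), (234, np.int64(580), np.int64(15), np.int64(114), np.uint8(28))]
1000 [[ 0.111 -0.577  0.243]
 [ 0.119 -0.571  0.247]
 [ 0.156 -0.488  0.317]]
0.24 3 [[0.133, -0.546], [0.137, -0.461], [0.168, -0.461]]
0.25 32 [[0.125, -0.553], [0.153, -0.54], [0.175, -0.451]]
0.26 48 [[0.127, -0.557], [0.15, -0.503], [0.174, -0.45]]
0.27 43 [[0.129, -0.558], [0.154, -0.539], [0.176, -0.448]]
0.28 41 [[0.131, -0.556], [0.153, -0.54], [0.172, -0.447]]
0.29 60 [[0.124, -0.569], [0.151, -0.503], [0.179, -0.434]]
```

The fingertips are really about 40 mm above the reported TCP: camera 0.124 against 0.083, and the same offset at the start. I'll raise, open, then go 40 mm lower.

jog_arm(
  rows=[
    {"x":0,"y":0,"z":-2,"twist":0,"hand":0},
    {"x":0,"y":0,"z":-4,"twist":0,"hand":4},
    {"x":0,"y":0,"z":-4,"twist":0,"hand":7},
    {"x":0,"y":0,"z":-4,"twist":0,"hand":7},
    {"x":0,"y":0,"z":-4,"twist":0,"hand":7},
    {"x":0,"y":-0.1,"z":-1,"twist":0,"hand":7},
    {"x":0,"y":-0.1,"z":2,"twist":0,"hand":7},
    {"x":0,"y":-0.1,"z":4,"twist":0,"hand":7},
    {"x":0,"y":-0.1,"z":4,"twist":0,"hand":4},
    {"x":0,"y":-0.1,"z":4,"twist":0,"hand":1},
    {"x":0,"y":-0.1,"z":4,"twist":0,"hand":1},
    {"x":0,"y":-0.1,"z":4,"twist":0,"hand":1},
  ],
  squeeze=110,
)

```text
time: 4.62
tcp_pos: [0.5748, 0.0055, 0.0445]
tcp_rot: [0.997, 0.078, 0.001, 0.0]
force: [-1.0, -0.0, 4.3]
finger_gap: 0.244
grip_force: 107.7
```

Gripped. I'll lift and check how the scoop sits.

jog_arm(
  rows=[
    {"x":0,"y":0,"z":-1,"twist":0,"hand":1},
    {"x":0,"y":0,"z":-3,"twist":0,"hand":1},
    {"x":0,"y":0,"z":-6,"twist":0,"hand":1},
    {"x":0,"y":0,"z":-9,"twist":0,"hand":1},
    {"x":0,"y":0,"z":-10,"twist":0,"hand":1},
    {"x":0,"y":0,"z":-10,"twist":0,"hand":1},
    {"x":0,"y":0,"z":-10,"twist":0,"hand":1},
  ],
  squeeze=110,
)

```text
time: 5.5
tcp_pos: [0.5735, 0.0053, 0.1419]
tcp_rot: [0.997, 0.078, -0.001, -0.0]
force: [0.5, -0.1, -1.2]
finger_gap: 0.243
grip_force: 107.7
```

```bash
cat >> h.py <<'E'
def pan(c,o,h=.1):
    # white pan floor: plane fit in tool-relative region
    w=cloud(c);I=c["image"].min(-1);t=o["tcp_pos"];M=R.from_quat(o["tcp_rot"]).as_matrix();ex=np.array([M[0,0],M[1,0],0]);ey=np.array([-ex[1],ex[0],0])
    d=w-t;X=d@ex;Y=d@ey;Z=d[...,2]
    m=(X>.02)&(X<.14)&(abs(Y)<.055)&(Z<.02)&(Z>-.12)
    m&=np.isfinite(Z)
    return X[m],Y[m],Z[m],I[m],m
E
python3 -c "
from h import *;from station import r
o=r.observe();c=r.camera('scene')
X,Y,Z,I,m=pan(c,o)
k=(abs(Y)<.038)&(I>90)&(X>.045)
for i in range(3):
    A=np.c_[X[k],Y[k],np.ones(k.sum())];p=np.linalg.lstsq(A,Z[k],rcond=None)[0];res=Z-(X*p[0]+Y*p[1]+p[2]);k&=abs(res)<.006
print(k.sum(),'pitch up deg',np.degrees(p[0]),'roll',np.degrees(p[1]),'z at pan centre rel tcp',p[2]+.0778*p[0], 'X range',np.percentile(X[k],[1,99]),np.percentile(Y[k],[1,99]))
go(o,[.465,-.334,.145],9.1)"
```

```text
715 pitch up deg -0.2448273066125591 roll 0.08681210635634865 z at pan centre rel tcp -0.03889707257243578 X range [0.04673947 0.12358321] [-0.03729828  0.03710998]
shift cm [-16.01  31.83  -0.29] twist -0.0021 yaw now 8.98 tilt 0.12 force [ 0.55 -0.08 -1.18] t 5.5 gap 0.24268268509448215
```

jog_arm(
  rows=[
    {"x":-1,"y":2,"z":0,"twist":0,"hand":1},
    {"x":-3,"y":6,"z":0,"twist":0,"hand":1},
    {"x":-5.5,"y":11,"z":0,"twist":0,"hand":1},
    {"x":-8,"y":16,"z":0,"twist":0,"hand":1},
    {"x":-10.5,"y":21,"z":0,"twist":0,"hand":1},
    {"x":-13,"y":26,"z":0,"twist":0,"hand":1},
    {"x":-15,"y":30,"z":0,"twist":0,"hand":1},
    {"x":-16,"y":31.8,"z":0,"twist":0,"hand":1},
    {"x":-16,"y":31.8,"z":0,"twist":0,"hand":1},
    {"x":-16,"y":31.8,"z":0,"twist":0,"hand":1},
  ],
  squeeze=110,
)

```text
time: 6.8
tcp_pos: [0.4657, -0.3328, 0.1431]
tcp_rot: [0.997, 0.079, -0.0, -0.0]
force: [0.2, -0.3, -2.2]
finger_gap: 0.244
grip_force: 108.0
```

```bash
python3 -c "
from h import *;from station import r
o=r.observe();c=r.camera('top');s=r.camera('scene')
w=cloud(c);I=c['image'].astype(int)
b=np.radians(9.1);ex=np.array([np.cos(b),np.sin(b),0]);ey=np.array([-ex[1],ex[0],0]);C=np.array([.5974,-.3130,0])
X=(w-C)@ex;Y=(w-C)@ey;Z=w[...,2]
m=(abs(X)<.15)&(abs(Y)<.08)&(Z>.085)&(Z<.13)&(I.min(-1)>120)
print('pan in bin frame',m.sum(),np.percentile(X[m],[1,99]),np.percentile(Y[m],[1,99]))
m=(Z>.068)&(Z<.08)&(X>.02)&(X<.15)&(abs(Y)<.08);print('bin rim',np.percentile(X[m],[1,99]),np.percentile(Y[m],[1,99]))
m=(Z>.03)&(Z<.06)&(abs(X)<.12)&(abs(Y)<.054)&(I.min(-1)>90)
print('ice',m.sum(),np.percentile(X[m],[1,99]),np.percentile(Y[m],[1,99]))
go(o,[.465,-.334,.145],9.1)
cv2.imwrite('pics/b1.png',np.hstack([c['image'][150:330,400:580],s['image'][110:290,140:320]])[:,:,::-1].repeat(2,0).repeat(2,1))"
```

```text
pan in bin frame 1615 [-0.09722987 -0.00875635] [-0.04277566  0.04474563]
bin rim [0.02175345 0.12526407] [-0.05963904  0.06034263]
ice 497 [0.00711066 0.10631205] [-0.03360899  0.03925617]
shift cm [-0.09  0.1  -0.19] twist -0.0014 yaw now 9.02 tilt 0.05 force [ 0.18 -0.31 -2.2 ] t 6.8 gap 0.24379646777666755
```

View pics/b1.png

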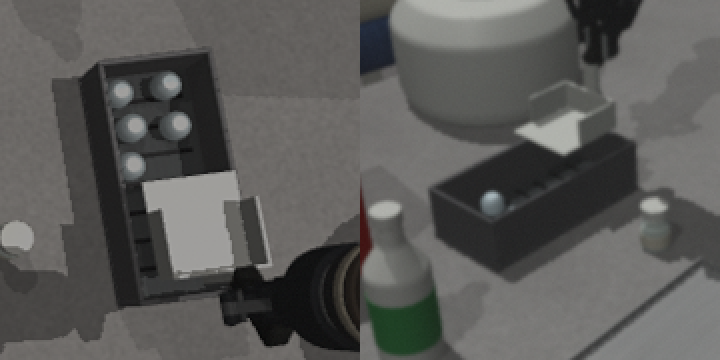

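The pan (left crop, about px 190,220) sits centred over the clear near end of the bin, and the five ice pieces lie further in. I'll lower and feel for the plate.

jog_arm(
  rows=[
    {"x":0,"y":0.1,"z":1,"twist":0,"hand":1},
    {"x":0,"y":0.1,"z":3,"twist":0,"hand":1},
    {"x":0,"y":0.1,"z":5,"twist":0,"hand":1},
    {"x":0,"y":0.1,"z":6.5,"twist":0,"hand":1},
    {"x":0,"y":0.1,"z":7.5,"twist":0,"hand":1},
    {"x":0,"y":0.1,"z":7.5,"twist":0,"hand":1},
    {"x":0,"y":0.1,"z":7.5,"twist":0,"hand":1},
  ],
  squeeze=110,
)

```text
time: 7.78
tcp_pos: [0.4663, -0.3349, 0.0689]
tcp_rot: [0.997, 0.078, 0.0, 0.0]
force: [0.5, -0.1, -1.8]
finger_gap: 0.242
grip_force: 108.0
```

jog_arm(
  rows=[
    {"x":0,"y":0,"z":0.2,"twist":0,"hand":1},
    {"x":0,"y":0,"z":0.4,"twist":0,"hand":1},
    {"x":0,"y":0,"z":0.5,"twist":0,"hand":1},
    {"x":0,"y":0,"z":0.5,"twist":0,"hand":1},
  ],
  squeeze=110,
)

```text
time: 8.28
tcp_pos: [0.4659, -0.3347, 0.0632]
tcp_rot: [0.997, 0.078, -0.0, -0.0]
force: [-0.9, -0.8, -1.3]
finger_gap: 0.24
grip_force: 108.0
```

jog_arm(
  rows=[
    {"x":0,"y":0,"z":0.2,"twist":0,"hand":1},
    {"x":0,"y":0,"z":0.3,"twist":0,"hand":1},
    {"x":0,"y":0,"z":0.3,"twist":0,"hand":1},
  ],
  squeeze=110,
)

```text
time: 8.65
tcp_pos: [0.4659, -0.3346, 0.0602]
tcp_rot: [0.997, 0.078, -0.0, -0.0]
force: [-0.4, -0.1, -1.3]
finger_gap: 0.241
grip_force: 108.0
```

jog_arm(
  rows=[
    {"x":0,"y":0,"z":0.1,"twist":0,"hand":1},
    {"x":0,"y":0,"z":0.2,"twist":0,"hand":1},
    {"x":0,"y":0,"z":0.2,"twist":0,"hand":1},
  ],
  squeeze=110,
)

```text
time: 9.02
tcp_pos: [0.4659, -0.3346, 0.0582]
tcp_rot: [0.997, 0.078, -0.0, -0.0]
force: [0.5, 0.5, -2.7]
finger_gap: 0.241
grip_force: 108.0
```

jog_arm(
  rows=[
    {"x":0,"y":0,"z":0.1,"twist":0,"hand":1},
    {"x":0,"y":0,"z":0.2,"twist":0,"hand":1},
    {"x":0,"y":0,"z":0.2,"twist":0,"hand":1},
  ],
  squeeze=110,
)

```text
time: 9.4
tcp_pos: [0.466, -0.3347, 0.0574]
tcp_rot: [0.997, 0.078, 0.0, 0.0]
force: [-2.4, 1.2, 4.7]
finger_gap: 0.239
grip_force: 109.1
```

The plate is found: contact at TCP 0.0574, so its top is at about 16 mm. Now I'll push forward with a light press.

jog_arm(
  rows=[
    {"x":0.5,"y":0,"z":0,"twist":0,"hand":1},
    {"x":1.2,"y":0,"z":0,"twist":0,"hand":1},
    {"x":2,"y":0,"z":0,"twist":0,"hand":1},
    {"x":2.8,"y":0,"z":0,"twist":0,"hand":1},
    {"x":3.6,"y":0,"z":0,"twist":0,"hand":1},
    {"x":4.4,"y":0,"z":0,"twist":0,"hand":1},
    {"x":5.2,"y":0,"z":0,"twist":0,"hand":1},
    {"x":6,"y":0,"z":0,"twist":0,"hand":1},
    {"x":6,"y":0,"z":0,"twist":0,"hand":1},
  ],
  squeeze=110,
)

```text
time: 10.52
tcp_pos: [0.5261, -0.3259, 0.0573]
tcp_rot: [0.997, 0.078, 0.001, 0.001]
force: [-1.1, -0.0, 5.4]
finger_gap: 0.242
grip_force: 109.0
```

```bash
cat > bin.py <<'E'
from h import *;from station import r
import sys
o=r.observe();c=r.camera('top');print(o['force'].round(1),o['tcp_pos'].round(4),o['time'])
w=cloud(c);I=c['image'].astype(int)
b=np.radians(9.1);ex=np.array([np.cos(b),np.sin(b),0]);ey=np.array([-ex[1],ex[0],0]);C=np.array([.5974,-.3130,0])
X=(w-C)@ex;Y=(w-C)@ey;Z=w[...,2]
d=o['tcp_pos']-C;print('origin x in bin',d@ex*1000+77.8,'lip',d@ex*1000+125.8,'y',d@ey*1000)
m=((Z>.036)&(Z<.052)&(abs(X)<.118)&(abs(Y)<.052)&(I.min(-1)>80)).astype(np.uint8)
n,l,s,cc=cv2.connectedComponentsWithStats(m)
for i in range(1,n):
    if s[i,4]>8:
        k=l==i;print(s[i,4],'X',(np.percentile(X[k],[2,98])*1000).round(),'Y',(np.percentile(Y[k],[2,98])*1000).round(),'Z',(np.median(Z[k])*1000).round(1))
cv2.imwrite(sys.argv[1],c['image'][150:330,420:560][:,:,::-1].repeat(3,0).repeat(3,1))
E
python3 bin.py pics/b2.png
```

```text
[-1.1 -0.   5.4] [ 0.5261 -0.3259  0.0573] 10.525
origin x in bin 5.389840383256242 lip 53.38984038325624 y -1.4360077841077743
105 X [ 88. 110.] Y [-34. -12.] Z 42.3
106 X [ 88. 110.] Y [18. 40.] Z 42.7
123 X [66. 90.] Y [-2. 21.] Z 41.9
126 X [50. 75.] Y [-37. -14.] Z 41.4
104 X [49. 75.] Y [23. 42.] Z 42.6
```

jog_arm(
  rows=[
    {"x":0.5,"y":-0.1,"z":0,"twist":0,"hand":1},
    {"x":1.2,"y":-0.2,"z":0,"twist":0,"hand":1},
    {"x":2,"y":-0.3,"z":0,"twist":0,"hand":1},
    {"x":2.8,"y":-0.3,"z":0,"twist":0,"hand":1},
    {"x":3.6,"y":-0.3,"z":0,"twist":0,"hand":1},
    {"x":4.2,"y":-0.3,"z":0,"twist":0,"hand":1},
    {"x":4.2,"y":-0.3,"z":0,"twist":0,"hand":1},
  ],
  squeeze=110,
)

```text
time: 11.45
tcp_pos: [0.5663, -0.3164, 0.0574]
tcp_rot: [0.997, 0.078, 0.0, 0.001]
force: [-3.8, -0.6, 6.3]
finger_gap: 0.24
grip_force: 109.0
```

```bash
python3 bin.py pics/b3.png
```

```text
[-3.8 -0.6  6.3] [ 0.5663 -0.3164  0.0574] 11.45
origin x in bin 46.54950786708312 lip 94.54950786708312 y 1.5847088315084508
216 X [ 64. 113.] Y [-40. -14.] Z 43.2
105 X [ 92. 116.] Y [-16.   6.] Z 42.3
209 X [ 64. 113.] Y [15. 42.] Z 43.4
```

jog_arm(
  rows=[
    {"x":0.3,"y":0,"z":0,"twist":0,"hand":1},
    {"x":0.6,"y":0,"z":0,"twist":0,"hand":1},
    {"x":0.9,"y":0,"z":0,"twist":0,"hand":1},
    {"x":1.2,"y":0,"z":0,"twist":0,"hand":1},
    {"x":1.4,"y":0,"z":0,"twist":0,"hand":1},
    {"x":1.4,"y":0,"z":0,"twist":0,"hand":1},
  ],
  squeeze=110,
)

```text
time: 12.25
tcp_pos: [0.5795, -0.3143, 0.0574]
tcp_rot: [0.997, 0.078, -0.0, 0.001]
force: [-5.6, -0.5, 7.1]
finger_gap: 0.242
grip_force: 109.2
```

jog_arm(
  rows=[
    {"x":0.2,"y":0,"z":0,"twist":0,"hand":1},
    {"x":0.4,"y":0,"z":0,"twist":0,"hand":1},
    {"x":0.6,"y":0,"z":0,"twist":0,"hand":1},
    {"x":0.6,"y":0,"z":0,"twist":0,"hand":1},
  ],
  squeeze=110,
)

```text
time: 12.75
tcp_pos: [0.5854, -0.3133, 0.0573]
tcp_rot: [0.997, 0.078, -0.0, 0.001]
force: [-5.8, -1.2, 6.7]
finger_gap: 0.24
grip_force: 109.2
```

```bash
python3 bin.py pics/b4.png
```

```text
[-5.8 -1.2  6.7] [ 0.5854 -0.3133  0.0573] 12.75
origin x in bin 65.88877152315631 lip 113.88877152315631 y 1.5856281167381634
338 X [ 67. 114.] Y [-42.   2.] Z 44.3
236 X [ 63. 114.] Y [13. 39.] Z 44.3
```

View pics/b4.png

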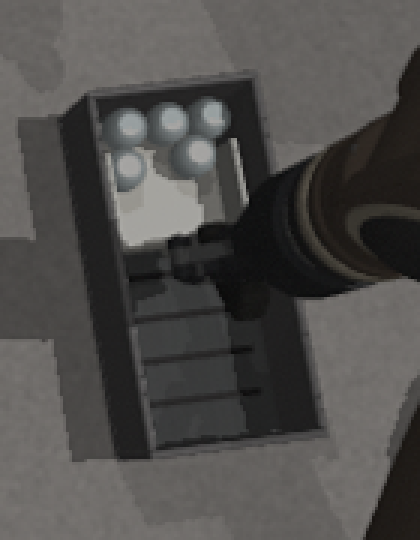

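All five pieces lie over the pan (crop px 105–230, 95–190), with the front row by the far wall. To keep them in, I'll loosen the grip a little and press behind the heel so the lip pivots up.

jog_arm(
  rows=[
    {"x":0,"y":0,"z":0,"twist":0,"hand":1},
    {"x":0,"y":0,"z":0.1,"twist":0,"hand":1},
    {"x":0,"y":0,"z":0.25,"twist":0,"hand":1},
    {"x":0,"y":0,"z":0.4,"twist":0,"hand":1},
    {"x":0,"y":0,"z":0.4,"twist":0,"hand":1},
  ],
  squeeze=25,
)

```text
time: 13.42
tcp_pos: [0.5856, -0.3134, 0.0573]
tcp_rot: [0.997, 0.078, 0.001, 0.002]
force: [-12.3, 2.1, 26.5]
finger_gap: 0.242
grip_force: 111.8
```

```bash
python3 bin.py pics/b5.png
```

```text
[-12.3   2.1  26.5] [ 0.5856 -0.3134  0.0573] 13.425
origin x in bin 66.07315257375232 lip 114.07315257375232 y 1.446374337947692
340 X [ 67. 114.] Y [-41.   4.] Z 44.3
244 X [ 63. 113.] Y [13. 41.] Z 44.1
```

jog_arm(
  rows=[
    {"x":0,"y":0,"z":-0.2,"twist":0,"hand":1},
    {"x":0,"y":0,"z":-0.35,"twist":0,"hand":2.6},
    {"x":0,"y":0,"z":-0.35,"twist":0,"hand":1},
    {"x":0,"y":0,"z":-0.35,"twist":0,"hand":1},
    {"x":0,"y":0,"z":-0.35,"twist":0,"hand":1},
  ],
  squeeze=25,
)

```text
time: 14.1
tcp_pos: [0.5864, -0.3129, 0.0563]
tcp_rot: [0.997, 0.078, 0.0, 0.0]
force: [-2.1, -1.2, 5.3]
finger_gap: 0.255
grip_force: 27.1
```

jog_arm(
  rows=[
    {"x":0,"y":0,"z":0.1,"twist":0,"hand":1},
    {"x":0,"y":0,"z":0.2,"twist":0,"hand":1},
    {"x":0,"y":0,"z":0.3,"twist":0,"hand":1},
    {"x":0,"y":0,"z":0.4,"twist":0,"hand":1},
    {"x":0,"y":0,"z":0.4,"twist":0,"hand":1},
  ],
  squeeze=25,
)

```text
time: 14.72
tcp_pos: [0.5864, -0.3129, 0.0561]
tcp_rot: [0.997, 0.078, 0.002, 0.001]
force: [-9.1, 3.4, 25.5]
finger_gap: 0.257
grip_force: 29.7
```

```bash
python3 bin.py pics/b6.png
```

```text
[-9.1  3.4 25.5] [ 0.5864 -0.3129  0.0561] 14.725
origin x in bin 66.98919980712226 lip 114.98919980712226 y 1.8057437960961438
339 X [ 66. 113.] Y [-42.   3.] Z 44.0
242 X [ 63. 113.] Y [13. 39.] Z 43.7
```

The handle doesn't pivot at this grip, so it holds firm. I'll relieve the press, tighten, raise the scoop a little and back off slowly. Then I'll shuttle it briskly forward inside the bin, so inertia carries the ice to the back of the pan.

jog_arm(
  rows=[
    {"x":0,"y":0,"z":-0.2,"twist":0,"hand":1},
    {"x":0,"y":0,"z":-0.5,"twist":0,"hand":1},
    {"x":0,"y":0,"z":-0.6,"twist":0,"hand":1},
    {"x":0,"y":0,"z":-0.7,"twist":0,"hand":1},
    {"x":-0.1,"y":0,"z":-0.7,"twist":0,"hand":1},
    {"x":-0.2,"y":0,"z":-0.7,"twist":0,"hand":1},
    {"x":-0.4,"y":0,"z":-0.7,"twist":0,"hand":1},
    {"x":-0.7,"y":0,"z":-0.7,"twist":0,"hand":1},
    {"x":-1.1,"y":0,"z":-0.7,"twist":0,"hand":1},
    {"x":-1.6,"y":0,"z":-0.7,"twist":0,"hand":1},
  ],
  squeeze=60,
)

```text
time: 16.02
tcp_pos: [0.5698, -0.3152, 0.0589]
tcp_rot: [0.997, 0.078, 0.0, 0.0]
force: [-0.2, 0.1, -2.8]
finger_gap: 0.247
grip_force: 58.7
```

```bash
python3 bin.py pics/b7.png
```

```text
[-0.2  0.1 -2.8] [ 0.5698 -0.3152  0.0589] 16.025
origin x in bin 50.22928341964629 lip 98.2292834196463 y 2.1494238898853895
382 X [49. 99.] Y [-42.   5.] Z 45.6
258 X [45. 98.] Y [12. 39.] Z 46.2
```

The ice rides along with the scoop. Next I'll back off further, then burst forward.

jog_arm(
  rows=[
    {"x":-0.3,"y":0.1,"z":0,"twist":0,"hand":1},
    {"x":-0.8,"y":0.15,"z":0,"twist":0,"hand":1},
    {"x":-1.4,"y":0.15,"z":0,"twist":0,"hand":1},
    {"x":-2.1,"y":0.15,"z":0,"twist":0,"hand":1},
    {"x":-2.8,"y":0.15,"z":0,"twist":0,"hand":1},
    {"x":-3.4,"y":0.15,"z":0,"twist":0,"hand":1},
    {"x":-3.8,"y":0.15,"z":0,"twist":0,"hand":1},
    {"x":-4,"y":0.15,"z":0,"twist":0,"hand":1},
    {"x":0,"y":0.15,"z":0,"twist":0,"hand":1},
    {"x":0.4,"y":0.15,"z":0,"twist":0,"hand":1},
    {"x":0.6,"y":0.15,"z":0,"twist":0,"hand":1},
    {"x":0.6,"y":0.15,"z":0,"twist":0,"hand":1},
  ],
  squeeze=60,
)

```text
time: 17.58
tcp_pos: [0.5758, -0.3157, 0.0587]
tcp_rot: [0.997, 0.078, -0.0, -0.0]
force: [-0.2, 0.1, -2.8]
finger_gap: 0.25
grip_force: 59.2
```

```bash
python3 bin.py pics/b8.png
```

```text
[-0.2  0.1 -2.8] [ 0.5758 -0.3157  0.0587] 17.575
origin x in bin 56.0348988307948 lip 104.0348988307948 y 0.7366495155516009
96 X [ 91. 114.] Y [-44. -27.] Z 46.7
122 X [ 80. 104.] Y [-22.   3.] Z 45.7
122 X [ 80. 104.] Y [11. 33.] Z 46.2
138 X [52. 78.] Y [-37. -11.] Z 45.6
137 X [48. 75.] Y [11. 36.] Z 45.7
```

The stop was too abrupt, and one front piece slid about 9 mm forward. I'll push gently against the far wall again to seat the pieces, then use only gentle motions, which carry them well.

jog_arm(
  rows=[
    {"x":0.2,"y":0,"z":0,"twist":0,"hand":1},
    {"x":0.4,"y":0,"z":0,"twist":0,"hand":1},
    {"x":0.6,"y":0,"z":0,"twist":0,"hand":1},
    {"x":0.8,"y":0,"z":0,"twist":0,"hand":1},
    {"x":1.0,"y":0,"z":0,"twist":0,"hand":1},
    {"x":1.1,"y":0,"z":0,"twist":0,"hand":1},
    {"x":1.2,"y":0,"z":0,"twist":0,"hand":1},
    {"x":1.2,"y":0,"z":0,"twist":0,"hand":1},
  ],
  squeeze=60,
)

```text
time: 18.62
tcp_pos: [0.5882, -0.3138, 0.0587]
tcp_rot: [0.997, 0.078, -0.0, -0.0]
force: [-0.6, -0.3, -2.6]
finger_gap: 0.249
grip_force: 59.2
```

```bash
python3 bin.py pics/b9.png
```

```text
[-0.6 -0.3 -2.6] [ 0.5882 -0.3138  0.0587] 18.625
origin x in bin 68.61587054813458 lip 116.61587054813458 y 0.6387746502483691
340 X [ 66. 114.] Y [-44.   0.] Z 46.3
116 X [ 91. 115.] Y [10. 32.] Z 46.5
137 X [61. 86.] Y [12. 36.] Z 45.7
```

jog_arm(
  rows=[
    {"x":-0.1,"y":0,"z":-0.1,"twist":0,"hand":1},
    {"x":-0.2,"y":0,"z":-0.3,"twist":0,"hand":1},
    {"x":-0.3,"y":0,"z":-0.6,"twist":0,"hand":1},
    {"x":-0.3,"y":0,"z":-1.2,"twist":0,"hand":1},
    {"x":-0.3,"y":0,"z":-2,"twist":0,"hand":1},
    {"x":-0.3,"y":0,"z":-3,"twist":0,"hand":1},
    {"x":-0.3,"y":0,"z":-4.2,"twist":0,"hand":1},
    {"x":-0.3,"y":0,"z":-5.4,"twist":0,"hand":1},
    {"x":-0.3,"y":0,"z":-6.6,"twist":0,"hand":1},
    {"x":-0.3,"y":0,"z":-7.6,"twist":0,"hand":1},
    {"x":-0.3,"y":0,"z":-8.2,"twist":0,"hand":1},
    {"x":-0.3,"y":0,"z":-8.5,"twist":0,"hand":1},
  ],
  squeeze=60,
)

```text
time: 20.18
tcp_pos: [0.5853, -0.3143, 0.1441]
tcp_rot: [0.997, 0.078, 0.0, 0.0]
force: [-0.5, 1.1, -2.4]
finger_gap: 0.249
grip_force: 59.2
```

```bash
cat > sc.py <<'E'
from h import *;from station import r
import sys
o=r.observe();c=r.camera('top');t=o['tcp_pos'];M=R.from_quat(o["tcp_rot"]).as_matrix();ex=np.array([M[0,0],M[1,0],0]);ex/=np.linalg.norm(ex);ey=np.array([-ex[1],ex[0],0])
w=cloud(c)-t;X=w@ex;Y=w@ey;Z=w[...,2];g=c['image'].min(-1)
m=((Z>-.03)&(Z<.0)&(X>.03)&(X<.15)&(abs(Y)<.042)&(g>70)).astype(np.uint8)
m=cv2.erode(m,np.ones((2,2),np.uint8));n,l,s,cc=cv2.connectedComponentsWithStats(m)
print(o['time'],o['force'].round(1))
for i in range(1,n):
    if s[i,4]>8:
        k=l==i;print(s[i,4],'X rel lip',(np.percentile(X[k],[2,98])*1000-125.8).round(),'Y',(np.percentile(Y[k],[2,98])*1000).round(),'Z',(np.median(Z[k])*1000).round(1))
C=np.array([.6094,.2999,0]);a=np.radians(-6.7);cx=np.array([np.cos(a),np.sin(a),0]);cy=np.array([-cx[1],cx[0],0])
d=t-C;print('tcp in carrier mm',d@cx*1000,d@cy*1000,t[2]*1000)
if len(sys.argv)>1:
    x,y,z=map(float,sys.argv[1:4]);go(o,C+cx*x/1000+cy*y/1000+[0,0,z/1000],-6.7)
cv2.imwrite('pics/sc.png',c['image'][:,:,::-1])
E
python3 sc.py -115 0 145
```

```text
20.175 [-0.5  1.1 -2.4]
733 X rel lip [-55.  -4.] Y [-40.  33.] Z -12.7
tcp in carrier mm 47.69675657862482 -612.8622436140016 144.118936963964
shift cm [  0.9 -63.4  -0.1] twist 0.2737 yaw now 8.98 tilt 0.01 force [-0.45  1.11 -2.4 ] t 20.175 gap 0.24898945579793427
```

All five pieces are in the pan. Now a gentle, continuous traverse to the carrier.

jog_arm(
  rows=[
    {"x":0,"y":-0.3,"z":0,"twist":0,"hand":1},
    {"x":0.05,"y":-1,"z":0,"twist":0,"hand":1},
    {"x":0.1,"y":-2.1,"z":0,"twist":0,"hand":1},
    {"x":0.2,"y":-3.6,"z":0,"twist":0,"hand":1},
    {"x":0.3,"y":-5.5,"z":0,"twist":0,"hand":1},
    {"x":0.4,"y":-7.8,"z":0,"twist":0,"hand":1},
    {"x":0.5,"y":-10.3,"z":0,"twist":0,"hand":1},
    {"x":0.6,"y":-12.8,"z":0,"twist":0,"hand":1},
    {"x":0.7,"y":-15.3,"z":0,"twist":0,"hand":1},
    {"x":0.8,"y":-17.8,"z":0,"twist":0,"hand":1},
    {"x":0.9,"y":-20.3,"z":0,"twist":0,"hand":1},
    {"x":1.0,"y":-22.8,"z":0,"twist":0,"hand":1},
  ],
  squeeze=60,
)

```text
time: 21.72
tcp_pos: [0.559, -0.0855, 0.1439]
tcp_rot: [0.997, 0.079, 0.0, -0.0]
force: [0.8, -0.1, -2.2]
finger_gap: 0.249
grip_force: 59.2
```

jog_arm(
  rows=[
    {"x":0.1,"y":-2.5,"z":0,"twist":0.01,"hand":1},
    {"x":0.2,"y":-5,"z":0,"twist":0.03,"hand":1},
    {"x":0.3,"y":-7.5,"z":0,"twist":0.06,"hand":1},
    {"x":0.4,"y":-10,"z":0,"twist":0.09,"hand":1},
    {"x":0.5,"y":-12.5,"z":0,"twist":0.12,"hand":1},
    {"x":0.6,"y":-15,"z":0,"twist":0.15,"hand":1},
    {"x":0.7,"y":-17.5,"z":0,"twist":0.18,"hand":1},
    {"x":0.8,"y":-20,"z":0,"twist":0.21,"hand":1},
    {"x":0.9,"y":-22.5,"z":0,"twist":0.235,"hand":1},
    {"x":1.0,"y":-25,"z":0,"twist":0.255,"hand":1},
    {"x":1.1,"y":-27.5,"z":0,"twist":0.268,"hand":1},
    {"x":1.15,"y":-30,"z":0,"twist":0.274,"hand":1},
  ],
  squeeze=60,
)

```text
time: 23.22
tcp_pos: [0.5276, 0.0103, 0.144]
tcp_rot: [1.0, -0.007, -0.001, -0.027]
force: [-0.6, 0.4, -2.6]
finger_gap: 0.249
grip_force: 59.2
```

jog_arm(
  rows=[
    {"x":-0.62,"y":-2.2,"z":0,"twist":0,"hand":1},
    {"x":-1.19,"y":-4.2,"z":0,"twist":0,"hand":1},
    {"x":-1.68,"y":-5.95,"z":0,"twist":0,"hand":1},
    {"x":-2.05,"y":-7.3,"z":0,"twist":0,"hand":1},
    {"x":-2.35,"y":-8.35,"z":0,"twist":0,"hand":1},
    {"x":-2.57,"y":-9.15,"z":0,"twist":0,"hand":1},
    {"x":-2.7,"y":-9.6,"z":0,"twist":0,"hand":1},
    {"x":-2.77,"y":-9.87,"z":0,"twist":0,"hand":1},
    {"x":-2.77,"y":-9.87,"z":0,"twist":0,"hand":1},
  ],
  squeeze=60,
)

```text
time: 24.35
tcp_pos: [0.504, 0.061, 0.1496]
tcp_rot: [0.998, 0.03, -0.004, -0.047]
force: [-0.2, -0.1, -3.1]
finger_gap: 0.25
grip_force: 59.3
```

```bash
python3 sc.py -102 0 145
```

```text
24.35 [-0.2 -0.1 -3.1]
tcp in carrier mm -76.78614991977182 -249.52427781203687 149.64529520769472
shift cm [  1.9  -24.85   2.81] twist 0.1766 yaw now 3.42 tilt 5.41 force [-0.25 -0.09 -3.1 ] t 24.35 gap 0.24971418084491742
```

View pics/sc.png

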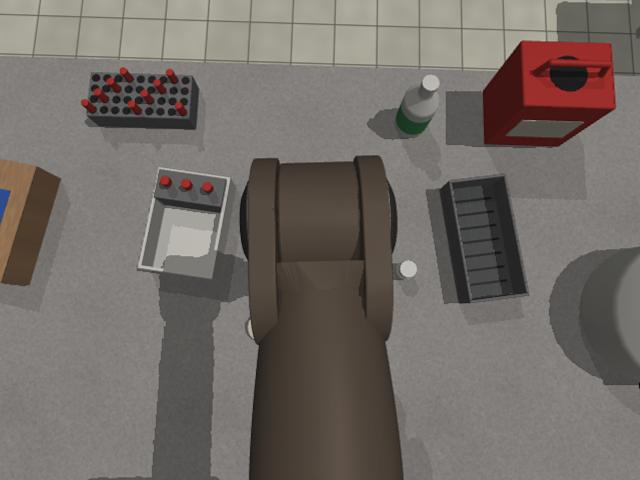

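The bin is empty and no ice shows on the table. But the arm lagged the command and the tool has tilted 5°, so I'll check the joints.

```bash
python3 -c "
from h import *;from station import r
o=r.observe();print(o['joint_pos'].round(3),o['qvel'].round(3));M=R.from_quat(o['tcp_rot']).as_matrix();print(M.round(3))
c=r.camera('scene');cv2.imwrite('pics/s5.png',c['image'][60:460,150:550][:,:,::-1].repeat(1,0))"
```

```text
[ 0.059  0.099 -0.171  1.305  0.094  3.141] [-0.002  0.001 -0.001  0.    -0.001 -0.001]
[[ 0.998  0.059 -0.01 ]
 [ 0.06  -0.994  0.094]
 [-0.004 -0.094 -0.996]]
```

View pics/s5.png

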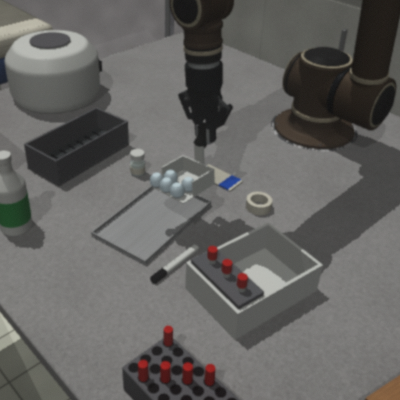

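Joint 6 is at its limit (3.14), because this half-turn of the grip cannot reach the carrier with the lip towards +x. The ice is still in the pan (crop px 170,185). I'll instead enter the well with the lip towards the carrier's +y wall, turning the other way, after a tiny test of the commanded pose.

jog_arm(
  rows=[
    {"x":0,"y":0,"z":0,"twist":-0.02,"hand":1},
    {"x":0,"y":0,"z":0,"twist":-0.02,"hand":1},
  ],
  squeeze=60,
)

```text
time: 24.7
tcp_pos: [0.504, 0.061, 0.1497]
tcp_rot: [0.998, 0.04, -0.003, -0.047]
force: [0.4, 0.2, -2.1]
finger_gap: 0.248
grip_force: 59.3
```

```bash
python3 -c "
from h import *;from station import r
o=r.observe();print(o['joint_pos'].round(3));go(o,[.5039,.061,.1496],3.4)"
```

```text
[ 0.059  0.099 -0.171  1.305  0.094  3.12 ]
shift cm [-0.01  0.    0.01] twist 0.0205 yaw now 4.58 tilt 5.42 force [ 0.43  0.22 -2.09] t 24.7 gap 0.2484805743465737
```

The commanded pose is the achieved one, so the small tilt persists. With the lip turned to +y that tilt becomes lip-up by 5°, which helps hold the ice. Turning now.

jog_arm(
  rows=[
    {"x":0,"y":0,"z":0,"twist":-0.02,"hand":1},
    {"x":0,"y":0,"z":0,"twist":-0.06,"hand":1},
    {"x":0,"y":0,"z":0,"twist":-0.11,"hand":1},
    {"x":0,"y":0,"z":0,"twist":-0.17,"hand":1},
    {"x":0,"y":0,"z":0,"twist":-0.23,"hand":1},
    {"x":0,"y":0,"z":0,"twist":-0.3,"hand":1},
    {"x":0,"y":0,"z":0,"twist":-0.37,"hand":1},
    {"x":0,"y":0,"z":0,"twist":-0.44,"hand":1},
    {"x":0,"y":0,"z":0,"twist":-0.51,"hand":1},
    {"x":0,"y":0,"z":0,"twist":-0.58,"hand":1},
    {"x":0,"y":0,"z":0,"twist":-0.65,"hand":1},
    {"x":0,"y":0,"z":0,"twist":-0.72,"hand":1},
  ],
  squeeze=60,
)

```text
time: 26.2
tcp_pos: [0.504, 0.061, 0.1497]
tcp_rot: [0.92, 0.39, 0.014, -0.045]
force: [0.4, 0.9, -2.5]
finger_gap: 0.25
grip_force: 59.3
```

jog_arm(
  rows=[
    {"x":0,"y":0,"z":0,"twist":-0.07,"hand":1},
    {"x":0,"y":0,"z":0,"twist":-0.14,"hand":1},
    {"x":0,"y":0,"z":0,"twist":-0.21,"hand":1},
    {"x":0,"y":0,"z":0,"twist":-0.28,"hand":1},
    {"x":0,"y":0,"z":0,"twist":-0.35,"hand":1},
    {"x":0,"y":0,"z":0,"twist":-0.42,"hand":1},
    {"x":0,"y":0,"z":0,"twist":-0.48,"hand":1},
    {"x":0,"y":0,"z":0,"twist":-0.54,"hand":1},
    {"x":0,"y":0,"z":0,"twist":-0.59,"hand":1},
    {"x":0,"y":0,"z":0,"twist":-0.63,"hand":1},
    {"x":0,"y":0,"z":0,"twist":-0.654,"hand":1},
    {"x":0,"y":0,"z":0,"twist":-0.654,"hand":1},
  ],
  squeeze=60,
)

```text
time: 27.7
tcp_pos: [0.504, 0.0611, 0.1497]
tcp_rot: [0.746, 0.664, 0.028, -0.038]
force: [-0.3, 0.2, -2.0]
finger_gap: 0.251
grip_force: 59.3
```

```bash
sed -i 's/,-6.7)$/,83.3)/' h.py sc.py; python3 sc.py -29.5 -70 150; python3 -c "
from h import *;from station import r
o=r.observe();print(o['joint_pos'].round(3),R.from_quat(o['tcp_rot']).as_matrix().round(3))"
```

```text
27.7 [-0.3  0.2 -2. ]
310 X rel lip [-31.  -3.] Y [-35.  41.] Z -8.1
tcp in carrier mm -76.79079525357042 -249.49610785129966 149.68411900645953
shift cm [17.88  4.74  1.52] twist -0.0012 yaw now 83.23 tilt 5.41 force [-0.25  0.16 -2.02] t 27.7 gap 0.2509802202015974
[ 0.059  0.099 -0.171  1.305  0.094  1.747] [[ 0.118  0.993 -0.01 ]
 [ 0.989 -0.116  0.094]
 [ 0.092 -0.021 -0.996]]
```

jog_arm(
  rows=[
    {"x":0.3,"y":0.1,"z":0.03,"twist":0,"hand":1},
    {"x":1,"y":0.28,"z":0.1,"twist":0,"hand":1},
    {"x":2.1,"y":0.6,"z":0.2,"twist":0,"hand":1},
    {"x":3.6,"y":1,"z":0.33,"twist":0,"hand":1},
    {"x":5.5,"y":1.5,"z":0.5,"twist":0,"hand":1},
    {"x":7.5,"y":2.1,"z":0.68,"twist":0,"hand":1},
    {"x":9.5,"y":2.7,"z":0.86,"twist":0,"hand":1},
    {"x":11.5,"y":3.25,"z":1.04,"twist":0,"hand":1},
    {"x":13.2,"y":3.7,"z":1.2,"twist":0,"hand":1},
    {"x":14.5,"y":4.1,"z":1.3,"twist":0,"hand":1},
    {"x":15.6,"y":4.4,"z":1.4,"twist":0,"hand":1},
    {"x":16.2,"y":4.6,"z":1.46,"twist":0,"hand":1},
  ],
  squeeze=60,
)

```text
time: 29.25
tcp_pos: [0.5687, 0.2178, 0.149]
tcp_rot: [0.746, 0.664, 0.027, -0.038]
force: [-0.1, -0.3, -3.3]
finger_gap: 0.249
grip_force: 59.3
```

jog_arm(
  rows=[
    {"x":0.3,"y":0.08,"z":0.03,"twist":0,"hand":1},
    {"x":0.5,"y":0.12,"z":0.05,"twist":0,"hand":1},
    {"x":0.6,"y":0.14,"z":0.05,"twist":0,"hand":1},
    {"x":0.6,"y":0.14,"z":0.05,"twist":0,"hand":1},
  ],
  squeeze=60,
)

```text
time: 29.75
tcp_pos: [0.5706, 0.223, 0.1492]
tcp_rot: [0.747, 0.664, 0.028, -0.038]
force: [0.8, 0.2, -2.0]
finger_gap: 0.245
grip_force: 59.3
```

```bash
python3 sc.py -29.5 -77 60; python3 -c "
from h import *;from station import r
c=r.camera('scene');a=c['image'][210:440,280:500];b=cv2.imread('pics/sc.png')[140:300,110:270][:,:,::-1]
cv2.imwrite('pics/s6.png',np.hstack([cv2.resize(a,(400,418)),cv2.resize(b,(400,418))])[:,:,::-1])"
```

```text
29.75 [ 0.8  0.2 -2. ]
tcp in carrier mm -29.575682763569393 -80.93246367844044 149.2065728205394
shift cm [-0.43  0.19  8.92] twist -0.0014 yaw now 83.22 tilt 5.42 force [ 0.76  0.23 -1.95] t 29.75 gap 0.24481440493309348
```

View pics/s6.png

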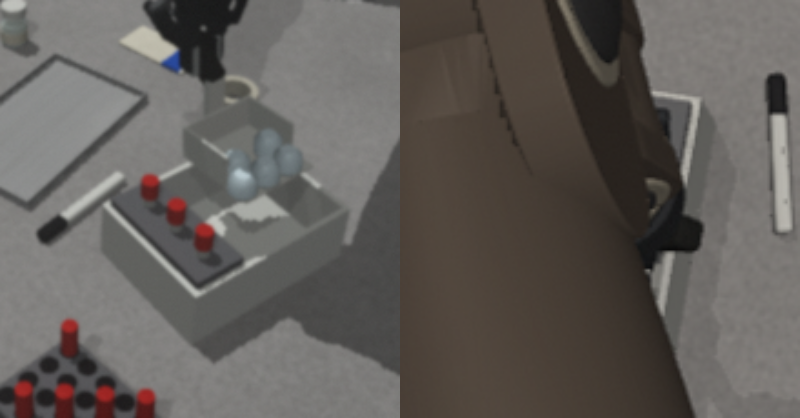

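All five pieces are in the pan above the well (left crop, px 265,160). Lowering.

jog_arm(
  rows=[
    {"x":0,"y":0,"z":0.3,"twist":0,"hand":1},
    {"x":-0.05,"y":0.02,"z":0.9,"twist":0,"hand":1},
    {"x":-0.1,"y":0.04,"z":1.8,"twist":0,"hand":1},
    {"x":-0.15,"y":0.06,"z":3,"twist":0,"hand":1},
    {"x":-0.2,"y":0.1,"z":4.3,"twist":0,"hand":1},
    {"x":-0.3,"y":0.13,"z":5.6,"twist":0,"hand":1},
    {"x":-0.35,"y":0.16,"z":6.9,"twist":0,"hand":1},
    {"x":-0.4,"y":0.18,"z":8,"twist":0,"hand":1},
    {"x":-0.43,"y":0.19,"z":8.7,"twist":0,"hand":1},
    {"x":-0.43,"y":0.19,"z":9.3,"twist":0,"hand":1},
    {"x":-0.43,"y":0.19,"z":9.7,"twist":0,"hand":1},
    {"x":-0.43,"y":0.19,"z":9.7,"twist":0,"hand":1},
  ],
  squeeze=60,
)

```text
time: 31.35
tcp_pos: [0.571, 0.2278, 0.052]
tcp_rot: [0.746, 0.664, 0.027, -0.038]
force: [0.5, -0.5, -2.2]
finger_gap: 0.248
grip_force: 59.2
```

jog_arm(
  rows=[
    {"x":0,"y":0,"z":0.3,"twist":0,"hand":1},
    {"x":0,"y":0,"z":0.6,"twist":0,"hand":1},
    {"x":0,"y":0,"z":0.7,"twist":0,"hand":1},
    {"x":0,"y":0,"z":0.7,"twist":0,"hand":1},
  ],
  squeeze=60,
)

```text
time: 31.85
tcp_pos: [0.571, 0.2284, 0.0451]
tcp_rot: [0.746, 0.664, 0.028, -0.038]
force: [0.5, 0.3, -1.9]
finger_gap: 0.25
grip_force: 59.3
```

jog_arm(
  rows=[
    {"x":0,"y":0,"z":0.15,"twist":0,"hand":1},
    {"x":0,"y":0,"z":0.25,"twist":0,"hand":1},
    {"x":0,"y":0,"z":0.25,"twist":0,"hand":1},
  ],
  squeeze=60,
)

```text
time: 32.22
tcp_pos: [0.5711, 0.2285, 0.0445]
tcp_rot: [0.746, 0.664, 0.028, -0.038]
force: [-4.5, -2.9, 7.7]
finger_gap: 0.246
grip_force: 60.7
```

Touching the floor. I'll open briefly and regrip at 20 N so the handle can pivot.

jog_arm(
  rows=[
    {"x":0,"y":0,"z":-0.1,"twist":0,"hand":2.5},
    {"x":0,"y":0,"z":-0.1,"twist":0,"hand":2.9},
    {"x":0,"y":0,"z":-0.1,"twist":0,"hand":2.9},
    {"x":0,"y":0,"z":-0.1,"twist":0,"hand":1},
    {"x":0,"y":0,"z":-0.1,"twist":0,"hand":1},
    {"x":0,"y":0,"z":-0.1,"twist":0,"hand":1},
  ],
  squeeze=20,
)

```text
time: 32.98
tcp_pos: [0.571, 0.2287, 0.0436]
tcp_rot: [0.746, 0.664, 0.028, -0.038]
force: [-1.1, 0.8, 0.3]
finger_gap: 0.254
grip_force: 20.8
```

```bash
cat > pitch.py <<'E'
from h import *;from station import r
o=r.observe();c=r.camera('scene');w=cloud(c);g=c['image'].astype(int)
C=np.array([.6094,.2999,0]);a=np.radians(-6.7);cx=np.array([np.cos(a),np.sin(a),0]);cy=np.array([-cx[1],cx[0],0])
X=(w-C)@cx*1000;Y=(w-C)@cy*1000;Z=w[...,2]*1000;t=o['tcp_pos']-C
print(o['time'],'tcp carr',(t@cx*1000).round(1),(t@cy*1000).round(1),(t[2]*1000).round(1),o['force'].round(1),o['grip_force'],o['finger_gap'])
# scoop side wall (the +x one faces the camera): rim heights along y; near x in [-10,25]
m=(X>-85)&(X<25)&(Y<66)&(Y>-140)&(Z>8)&(Z<200)
for y in range(-140,66,12):
    k=m&(Y>=y)&(Y<y+12)
    if k.sum()>4:print(y,k.sum(),'Zmax',np.percentile(Z[k],97).round(),'Zmed',np.median(Z[k]).round())
import sys
cv2.imwrite(sys.argv[1],cv2.resize(c['image'][190:420,300:500],(500,575),interpolation=2)[:,:,::-1])
E
python3 pitch.py pics/p1.png
```

```text
32.975 tcp carr -29.9 -75.2 43.6 [-1.1  0.8  0.3] 20.847992599010468 0.2535758934102887
-104 92 Zmax 196.0 Zmed 147.0
-92 344 Zmax 197.0 Zmed 160.0
-80 1628 Zmax 191.0 Zmed 131.0
-68 139 Zmax 163.0 Zmed 102.0
-56 601 Zmax 98.0 Zmed 43.0
-44 186 Zmax 47.0 Zmed 12.0
-32 163 Zmax 46.0 Zmed 11.0
-20 99 Zmax 45.0 Zmed 19.0
-8 119 Zmax 45.0 Zmed 33.0
4 234 Zmax 44.0 Zmed 34.0
16 116 Zmax 39.0 Zmed 31.0
28 133 Zmax 39.0 Zmed 36.0
40 76 Zmax 40.0 Zmed 36.0
```

The scoop lies flat in the well with a rim height of 44–47 mm, and the lip is about 2 cm from the +y wall. I'll slide forward to contact.

jog_arm(
  rows=[
    {"x":0.3,"y":0,"z":0.0,"twist":0,"hand":1},
    {"x":0.7,"y":0,"z":0.05,"twist":0,"hand":1},
    {"x":1.1,"y":0,"z":0.1,"twist":0,"hand":1},
    {"x":1.5,"y":0,"z":0.13,"twist":0,"hand":1},
    {"x":1.9,"y":0,"z":0.17,"twist":0,"hand":1},
    {"x":2.2,"y":0,"z":0.2,"twist":0,"hand":1},
    {"x":2.2,"y":0,"z":0.2,"twist":0,"hand":1},
  ],
  squeeze=20,
)

```text
time: 33.9
tcp_pos: [0.573, 0.249, 0.0441]
tcp_rot: [0.747, 0.664, 0.026, -0.037]
force: [-3.9, -8.7, 5.4]
finger_gap: 0.255
grip_force: 19.2
```

```bash
python3 pitch.py pics/p2.png
```

```text
33.9 tcp carr -30.2 -54.8 44.1 [-3.9 -8.7  5.4] 19.241108894348145 0.2551752422640369
-80 656 Zmax 191.0 Zmed 55.0
-68 625 Zmax 197.0 Zmed 170.0
-56 854 Zmax 189.0 Zmed 145.0
-44 129 Zmax 108.0 Zmed 99.0
-32 634 Zmax 96.0 Zmed 39.0
-20 183 Zmax 45.0 Zmed 11.0
-8 136 Zmax 45.0 Zmed 12.0
4 90 Zmax 47.0 Zmed 29.0
16 195 Zmax 45.0 Zmed 34.0
28 206 Zmax 45.0 Zmed 33.0
40 28 Zmax 38.0 Zmed 34.0
```

Contact with the wall at about 9 N. Now the first part of the arc about the lip.

jog_arm(
  rows=[
    {"x":0.3,"y":0,"z":-0.2,"twist":0,"hand":1},
    {"x":0.7,"y":0,"z":-0.55,"twist":0,"hand":1},
    {"x":1.1,"y":0,"z":-0.95,"twist":0,"hand":1},
    {"x":1.6,"y":-0.02,"z":-1.35,"twist":0,"hand":1},
    {"x":2.1,"y":-0.04,"z":-1.8,"twist":0,"hand":1},
    {"x":2.1,"y":-0.04,"z":-1.8,"twist":0,"hand":1},
  ],
  squeeze=20,
)

```text
time: 34.7
tcp_pos: [0.5756, 0.2678, 0.0639]
tcp_rot: [0.747, 0.663, 0.026, -0.037]
force: [-1.7, -9.3, 4.5]
finger_gap: 0.26
grip_force: 22.4
```

```bash
python3 pitch.py pics/p3.png
```

```text
34.7 tcp carr -29.9 -35.8 63.9 [-1.7 -9.3  4.5] 22.352705597877502 0.2597712668156561
-80 569 Zmax 72.0 Zmed 46.0
-68 41 Zmax 177.0 Zmed 163.0
-56 186 Zmax 199.0 Zmed 156.0
-44 808 Zmax 199.0 Zmed 163.0
-32 762 Zmax 195.0 Zmed 76.0
-20 468 Zmax 115.0 Zmed 56.0
-8 212 Zmax 58.0 Zmed 23.0
4 129 Zmax 57.0 Zmed 37.0
16 216 Zmax 54.0 Zmed 41.0
28 249 Zmax 51.0 Zmed 40.0
40 73 Zmax 51.0 Zmed 38.0
```

It pivots at about 9 N. Continuing.

jog_arm(
  rows=[
    {"x":0.6,"y":0,"z":-0.4,"twist":0,"hand":1},
    {"x":1.2,"y":0,"z":-0.77,"twist":0,"hand":1},
    {"x":1.8,"y":-0.02,"z":-1.13,"twist":0,"hand":1},
    {"x":2.45,"y":-0.03,"z":-1.48,"twist":0,"hand":1},
    {"x":3.1,"y":-0.04,"z":-1.77,"twist":0,"hand":1},
    {"x":3.75,"y":-0.05,"z":-2.05,"twist":0,"hand":1},
    {"x":4.4,"y":-0.06,"z":-2.3,"twist":0,"hand":1},
    {"x":5.05,"y":-0.06,"z":-2.54,"twist":0,"hand":1},
    {"x":5.05,"y":-0.06,"z":-2.54,"twist":0,"hand":1},
  ],
  squeeze=20,
)

```text
time: 35.88
tcp_pos: [0.5831, 0.3169, 0.0951]
tcp_rot: [0.747, 0.663, 0.029, -0.037]
force: [1.4, -5.4, 6.1]
finger_gap: 0.252
grip_force: 21.4
```

```bash
python3 pitch.py pics/p4.png
```

```text
35.875 tcp carr -28.1 13.8 95.1 [ 1.4 -5.4  6.1] 21.391015648841858 0.25156706215539615
-80 793 Zmax 72.0 Zmed 47.0
-68 36 Zmax 74.0 Zmed 21.0
-32 8 Zmax 72.0 Zmed 58.0
-20 306 Zmax 89.0 Zmed 57.0
-8 554 Zmax 192.0 Zmed 71.0
4 734 Zmax 198.0 Zmed 156.0
16 594 Zmax 194.0 Zmed 139.0
28 344 Zmax 68.0 Zmed 54.0
40 210 Zmax 61.0 Zmed 47.0
```

View pics/p4.png

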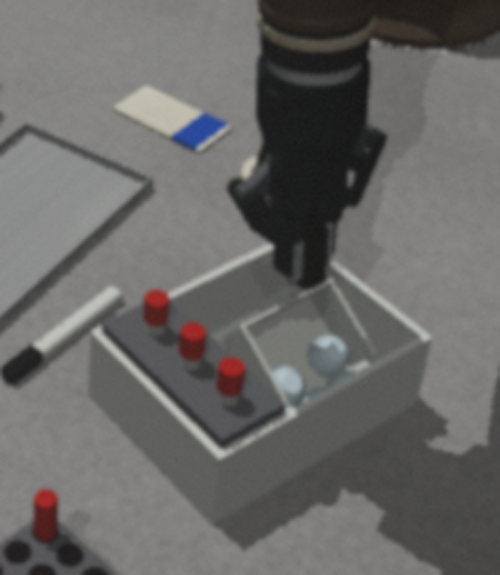

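The scoop is tilted about 35° and the ice has slid to the lip inside the well (about px 330,355 and 288,385). I'll go to about 45°, tighten, then withdraw along the pan, back and up.

jog_arm(
  rows=[
    {"x":0.7,"y":0,"z":-0.18,"twist":0,"hand":1},
    {"x":1.4,"y":0,"z":-0.32,"twist":0,"hand":1},
    {"x":2.1,"y":0,"z":-0.43,"twist":0,"hand":1},
    {"x":2.8,"y":0,"z":-0.52,"twist":0,"hand":1},
    {"x":3.5,"y":0,"z":-0.58,"twist":0,"hand":1},
    {"x":4.1,"y":0,"z":-0.62,"twist":0,"hand":1},
    {"x":4.1,"y":0,"z":-0.62,"twist":0,"hand":1},
  ],
  squeeze=20,
)

```text
time: 36.8
tcp_pos: [0.5866, 0.3578, 0.1036]
tcp_rot: [0.746, 0.664, 0.028, -0.038]
force: [1.0, -2.9, 1.8]
finger_gap: 0.253
grip_force: 15.4
```

jog_arm(
  rows=[
    {"x":0,"y":0,"z":0,"twist":0,"hand":1},
    {"x":0,"y":0,"z":-0.1,"twist":0,"hand":1},
    {"x":-0.4,"y":0,"z":-0.5,"twist":0,"hand":1},
    {"x":-0.8,"y":0,"z":-1,"twist":0,"hand":1},
    {"x":-1.3,"y":0,"z":-1.6,"twist":0,"hand":1},
    {"x":-1.8,"y":-0.03,"z":-2.2,"twist":0,"hand":1},
    {"x":-2.3,"y":-0.05,"z":-2.8,"twist":0,"hand":1},
    {"x":-2.9,"y":-0.07,"z":-3.5,"twist":0,"hand":1},
    {"x":-3.5,"y":-0.09,"z":-4.2,"twist":0,"hand":1},
    {"x":-4.1,"y":-0.1,"z":-5,"twist":0,"hand":1},
    {"x":-4.8,"y":-0.11,"z":-5.8,"twist":0,"hand":1},
    {"x":-5.4,"y":-0.13,"z":-6.5,"twist":0,"hand":1},
  ],
  squeeze=60,
)

```text
time: 38.3
tcp_pos: [0.5793, 0.2973, 0.1639]
tcp_rot: [0.747, 0.664, 0.028, -0.038]
force: [-0.0, -0.2, -1.7]
finger_gap: 0.252
grip_force: 46.6
```

```bash
python3 pitch.py pics/p5.png
cat > ice.py <<'E'
from h import *;from station import r
# bluish bright ice blobs in scene view
c=r.camera('scene');w=cloud(c);g=c['image'].astype(int)
C=np.array([.6094,.2999,0]);a=np.radians(-6.7);cx=np.array([np.cos(a),np.sin(a),0]);cy=np.array([-cx[1],cx[0],0])
X=(w-C)@cx*1000;Y=(w-C)@cy*1000;Z=w[...,2]*1000
m=((g[...,2]-g[...,0]>12)&(g.min(-1)>60)&(abs(X)<110)&(abs(Y)<80)).astype(np.uint8)
n,l,s,cc=cv2.connectedComponentsWithStats(m)
for i in range(1,n):
    if s[i,4]>10:
        k=l==i;print(s[i,4],cc[i].round(),'X',np.percentile(X[k],[5,95]).round(),'Y',np.percentile(Y[k],[5,95]).round(),'Z',np.percentile(Z[k],[5,95]).round())
c=r.camera('top');w=cloud(c)
X=(w-C)@cx*1000;Y=(w-C)@cy*1000;Z=w[...,2]*1000
m=((Z>24)&(Z<60)&(X>-96)&(X<37)&(abs(Y)<66)).astype(np.uint8)
n,l,s,cc=cv2.connectedComponentsWithStats(m)
print('top')
for i in range(1,n):
    if s[i,4]>10:
        k=l==i;print(s[i,4],'X',np.percentile(X[k],[2,98]).round(),'Y',np.percentile(Y[k],[2,98]).round(),'Z',np.percentile(Z[k],[5,95]).round())
E
python3 ice.py
```

```text
38.3 tcp carr -29.6 -6.1 163.9 [-0.  -0.2 -1.7] 46.643319725990295 0.2516522403896419
-80 291 Zmax 141.0 Zmed 51.0
-68 317 Zmax 160.0 Zmed 131.0
-56 472 Zmax 168.0 Zmed 120.0
-44 589 Zmax 175.0 Zmed 108.0
-32 588 Zmax 182.0 Zmed 91.0
-20 513 Zmax 136.0 Zmed 77.0
-8 87 Zmax 199.0 Zmed 115.0
4 39 Zmax 37.0 Zmed 34.0
16 99 Zmax 37.0 Zmed 32.0
28 103 Zmax 36.0 Zmed 32.0
40 50 Zmax 38.0 Zmed 35.0
14 [449. 333.] X [-91. -79.] Y [37. 46.] Z [29. 38.]
64 [433. 338.] X [-61. -43.] Y [24. 40.] Z [31. 37.]
49 [409. 343.] X [-12.   2.] Y [ 9. 23.] Z [31. 37.]
35 [425. 346.] X [-39. -15.] Y [31. 45.] Z [24. 39.]
top
56 X [15. 36.] Y [32. 44.] Z [26. 36.]
22 X [ 7. 14.] Y [ 6. 23.] Z [27. 35.]
220 X [-62. -20.] Y [19. 50.] Z [26. 37.]
154 X [-95. -72.] Y [37. 64.] Z [26. 38.]
```

At least five pieces (by blob count) are in the well and the scoop is empty. I'll raise it and carry it to the tray, laying it with the lip towards the tray's +y side.

jog_arm(
  rows=[
    {"x":-0.1,"y":0,"z":-1.5,"twist":0,"hand":1},
    {"x":-0.3,"y":-0.05,"z":-3.5,"twist":0,"hand":1},
    {"x":-0.4,"y":-0.1,"z":-5,"twist":0,"hand":1},
    {"x":-0.4,"y":-0.1,"z":-5,"twist":0,"hand":1},
  ],
  squeeze=60,
)

```text
time: 38.95
tcp_pos: [0.579, 0.2896, 0.2145]
tcp_rot: [0.746, 0.664, 0.029, -0.038]
force: [0.7, -0.2, -2.4]
finger_gap: 0.248
grip_force: 46.8
```

```bash
python3 ice.py; python3 -c "
from h import *;from station import r
go(r.observe(),[.6094,.0586,.2],102.3)"
```

```text
92 [430. 341.] X [-59. -17.] Y [27. 44.] Z [25. 37.]
18 [409. 343.] X [-7.  0.] Y [10. 22.] Z [33. 37.]
top
76 X [20. 37.] Y [34. 53.] Z [27. 38.]
276 X [-57. -13.] Y [19. 59.] Z [25. 37.]
154 X [-95. -72.] Y [36. 65.] Z [27. 39.]
shift cm [-22.57   5.79  -0.97] twist -0.3328 yaw now 83.23 tilt 5.42 force [ 0.21 -0.83 -1.77] t 39.05 gap 0.24346614446068984
```

jog_arm(
  rows=[
    {"x":-1,"y":0.25,"z":0,"twist":-0.01,"hand":1},
    {"x":-3,"y":0.8,"z":-0.1,"twist":-0.04,"hand":1},
    {"x":-5.5,"y":1.4,"z":-0.2,"twist":-0.08,"hand":1},
    {"x":-8,"y":2.05,"z":-0.3,"twist":-0.12,"hand":1},
    {"x":-10.5,"y":2.7,"z":-0.4,"twist":-0.16,"hand":1},
    {"x":-13,"y":3.35,"z":-0.5,"twist":-0.2,"hand":1},
    {"x":-15.5,"y":4,"z":-0.6,"twist":-0.24,"hand":1},
    {"x":-18,"y":4.6,"z":-0.75,"twist":-0.28,"hand":1},
    {"x":-20,"y":5.15,"z":-0.85,"twist":-0.31,"hand":1},
    {"x":-21.7,"y":5.55,"z":-0.95,"twist":-0.333,"hand":1},
    {"x":-22.57,"y":5.79,"z":-0.97,"twist":-0.333,"hand":1},
    {"x":-22.57,"y":5.79,"z":-0.97,"twist":-0.333,"hand":1},
  ],
  squeeze=60,
)

```text
time: 40.55
tcp_pos: [0.6092, 0.0579, 0.1998]
tcp_rot: [0.627, 0.778, 0.033, -0.034]
force: [0.3, 0.1, -2.0]
finger_gap: 0.25
grip_force: 46.8
```

```bash
cat > tr.py <<'E'
from h import *;from station import r
o=r.observe();c=r.camera('scene');w=cloud(c);g=c['image'].astype(int)
C=np.array([.6192,.0141,0]);a=np.radians(12.3);cx=np.array([np.cos(a),np.sin(a),0]);cy=np.array([-cx[1],cx[0],0])
X=(w-C)@cx*1000;Y=(w-C)@cy*1000;Z=w[...,2]*1000;t=o['tcp_pos']-C
print(o['time'],'tcp tray',(t@cx*1000).round(1),(t@cy*1000).round(1),(t[2]*1000).round(1),o['force'].round(1),o['grip_force'].round(1),o['joint_pos'].round(2))
m=(abs(X)<55)&(abs(Y)<190)&(Z>4.5)&(Z<200)
for y in range(-180,130,12):
    k=m&(Y>=y)&(Y<y+12)
    if k.sum()>8:print(y,k.sum(),'Z 3/50/97',np.percentile(Z[k],[3,50,97]).round(),'X',np.percentile(X[k],[3,97]).round())
E
python3 tr.py; python3 -c "
from h import *;from station import r
go(r.observe(),[.6094,.0586,.115],102.3)"
```

```text
shift cm [-0.79 -0.06  8.47] twist 0.001 yaw now 102.35 tilt 5.44 force [-0.48 -0.54 -0.97] t 40.6 gap 0.25394852501845366Traceback (most recent call last):
  File "tr.py", line 5, in <module>
    print(o['time'],'tcp tray',(t@cx*1000).round(1),(t@cy*1000).round(1),(t[2]*1000).round(1),o['force'].round(1),o['grip_force'].round(1),o['joint_pos'].round(2))
                                                                                                                  ^^^^^^^^^^^^^^^^^^^^^
AttributeError: 'float' object has no attribute 'round'
```

jog_arm(
  rows=[
    {"x":-0.1,"y":0,"z":1.5,"twist":0,"hand":1},
    {"x":-0.3,"y":0,"z":3.5,"twist":0,"hand":1},
    {"x":-0.5,"y":-0.03,"z":5.5,"twist":0,"hand":1},
    {"x":-0.7,"y":-0.05,"z":7.5,"twist":0,"hand":1},
    {"x":-0.79,"y":-0.06,"z":8.4,"twist":0,"hand":1},
    {"x":-0.79,"y":-0.06,"z":8.4,"twist":0,"hand":1},
  ],
  squeeze=60,
)

```text
time: 41.35
tcp_pos: [0.609, 0.059, 0.115]
tcp_rot: [0.626, 0.778, 0.033, -0.034]
force: [-0.0, 0.2, -1.9]
finger_gap: 0.252
grip_force: 46.8
```

```bash
sed -i "s/o\['grip_force'\].round(1)/o['grip_force']/" tr.py; python3 tr.py
```

```text
41.35 tcp tray -0.4 46.0 115.0 [-0.   0.2 -1.9] 46.80922865867615 [0.05 0.31 0.01 1.28 0.09 1.4 ]
-84 80 Z 3/50/97 [ 5. 12. 17.] X [-17.  53.]
-72 65 Z 3/50/97 [ 5.  6. 16.] X [-21.  52.]
-60 48 Z 3/50/97 [5. 5. 8.] X [-14.  51.]
-48 35 Z 3/50/97 [5. 5. 7.] X [-8. 52.]
-36 23 Z 3/50/97 [5. 5. 6.] X [ 4. 52.]
-24 79 Z 3/50/97 [  5.  84. 104.] X [-38.  49.]
-12 286 Z 3/50/97 [  5.  80. 113.] X [-43.  48.]
0 393 Z 3/50/97 [  6.  69. 122.] X [-44.  49.]
12 397 Z 3/50/97 [  6.  56. 132.] X [-44.  48.]
24 489 Z 3/50/97 [  6.  39. 175.] X [-45.  49.]
36 532 Z 3/50/97 [  5.  77. 197.] X [-43.  48.]
48 160 Z 3/50/97 [  5. 158. 198.] X [-47.  49.]
60 39 Z 3/50/97 [ 5.  6. 14.] X [-53.  51.]
72 140 Z 3/50/97 [ 5. 11. 17.] X [-51.  52.]
120 50 Z 3/50/97 [11. 14. 16.] X [22. 54.]
```

jog_arm(
  rows=[
    {"x":-0.07,"y":0,"z":0.7,"twist":0,"hand":1},
    {"x":-0.1,"y":0,"z":1.0,"twist":0,"hand":1},
    {"x":-0.12,"y":0,"z":1.2,"twist":0,"hand":1},
    {"x":-0.12,"y":0,"z":1.2,"twist":0,"hand":1},
  ],
  squeeze=60,
)

```text
time: 41.9
tcp_pos: [0.6098, 0.0585, 0.1038]
tcp_rot: [0.626, 0.778, 0.034, -0.033]
force: [-0.1, -0.0, -2.1]
finger_gap: 0.249
grip_force: 46.8
```

jog_arm(
  rows=[
    {"x":-0.02,"y":0,"z":0.2,"twist":0,"hand":1},
    {"x":-0.04,"y":0,"z":0.4,"twist":0,"hand":1},
    {"x":-0.04,"y":0,"z":0.4,"twist":0,"hand":1},
  ],
  squeeze=60,
)

```text
time: 42.28
tcp_pos: [0.6101, 0.0585, 0.1004]
tcp_rot: [0.626, 0.778, 0.034, -0.033]
force: [-0.8, -0.8, 2.1]
finger_gap: 0.254
grip_force: 47.3
```

jog_arm(
  rows=[
    {"x":-0.4,"y":0,"z":0.15,"twist":0,"hand":1},
    {"x":-0.9,"y":0,"z":0.17,"twist":0,"hand":1},
    {"x":-1.5,"y":0,"z":0.2,"twist":0,"hand":1},
    {"x":-2.2,"y":0,"z":0.27,"twist":0,"hand":1},
    {"x":-2.9,"y":0,"z":0.4,"twist":0,"hand":1},
    {"x":-3.6,"y":0,"z":0.52,"twist":0,"hand":1},
    {"x":-4.3,"y":0,"z":0.65,"twist":0,"hand":1},
    {"x":-5,"y":0,"z":0.8,"twist":0,"hand":1},
    {"x":-5,"y":0,"z":0.8,"twist":0,"hand":1},
  ],
  squeeze=60,
)

```text
time: 43.4
tcp_pos: [0.6213, 0.0106, 0.0899]
tcp_rot: [0.626, 0.778, 0.035, -0.032]
force: [-2.5, -1.8, 14.4]
finger_gap: 0.247
grip_force: 50.8
```

```bash
python3 tr.py
```

```text
43.4 tcp tray 1.3 -3.9 89.9 [-2.5 -1.8 14.4] 50.795302391052246 [-0.03  0.33 -0.01  1.24  0.09  1.32]
-84 39 Z 3/50/97 [ 5. 11. 17.] X [11. 54.]
-72 38 Z 3/50/97 [ 5.  7. 15.] X [ 9. 54.]
-60 27 Z 3/50/97 [5. 5. 8.] X [17. 51.]
-48 54 Z 3/50/97 [ 5. 51. 71.] X [-37.  49.]
-36 256 Z 3/50/97 [  6.  52. 187.] X [-42.  50.]
-24 498 Z 3/50/97 [  7.  77. 196.] X [-42.  50.]
-12 812 Z 3/50/97 [ 30. 152. 198.] X [-43.  49.]
0 410 Z 3/50/97 [ 20.  47. 195.] X [-42.  50.]
12 324 Z 3/50/97 [13. 22. 62.] X [-43.  50.]
24 278 Z 3/50/97 [ 6. 13. 56.] X [-44.  50.]
36 133 Z 3/50/97 [ 5.  6. 11.] X [-49.  49.]
48 65 Z 3/50/97 [5. 5. 7.] X [-50.  51.]
60 37 Z 3/50/97 [ 5.  6. 14.] X [-42.  44.]
72 134 Z 3/50/97 [ 5. 11. 17.] X [-52.  51.]
120 48 Z 3/50/97 [10. 13. 16.] X [19. 53.]
```

It rotates. Continuing the arc, biased slightly forward.

jog_arm(
  rows=[
    {"x":-0.5,"y":0,"z":0.2,"twist":0,"hand":1},
    {"x":-1,"y":0,"z":0.42,"twist":0,"hand":1},
    {"x":-1.5,"y":0,"z":0.65,"twist":0,"hand":1},
    {"x":-2,"y":0,"z":0.9,"twist":0,"hand":1},
    {"x":-2.5,"y":0,"z":1.15,"twist":0,"hand":1},
    {"x":-3,"y":0,"z":1.45,"twist":0,"hand":1},
    {"x":-3.5,"y":0,"z":1.8,"twist":0,"hand":1},
    {"x":-4,"y":0,"z":2.15,"twist":0,"hand":1},
    {"x":-4.5,"y":0,"z":2.5,"twist":0,"hand":1},
    {"x":-4.5,"y":0,"z":2.5,"twist":0,"hand":1},
  ],
  squeeze=60,
)

```text
time: 44.7
tcp_pos: [0.6325, -0.0336, 0.0618]
tcp_rot: [0.627, 0.778, 0.034, -0.029]
force: [-0.5, -8.9, 16.5]
finger_gap: 0.25
grip_force: 58.5
```

```bash
python3 tr.py
```

```text
44.7 tcp tray 2.8 -49.5 61.8 [-0.5 -8.9 16.5] 58.488231897354126 [-0.1   0.37 -0.02  1.19  0.09  1.26]
-84 43 Z 3/50/97 [  5.  12. 174.] X [22. 54.]
-72 146 Z 3/50/97 [  6. 154. 190.] X [-46.  54.]
-60 583 Z 3/50/97 [ 23. 162. 198.] X [-51.  51.]
-48 908 Z 3/50/97 [ 22.  87. 194.] X [-41.  49.]
-36 271 Z 3/50/97 [  6.  29. 110.] X [-42.  51.]
-24 227 Z 3/50/97 [ 6. 23. 56.] X [-42.  51.]
-12 225 Z 3/50/97 [12. 19. 53.] X [-42.  51.]
0 253 Z 3/50/97 [ 9. 16. 49.] X [-42.  51.]
12 242 Z 3/50/97 [ 6. 12. 50.] X [-43.  50.]
24 164 Z 3/50/97 [ 5.  8. 12.] X [-45.  48.]
36 121 Z 3/50/97 [ 5.  6. 10.] X [-46.  50.]
48 57 Z 3/50/97 [5. 6. 7.] X [-50.  50.]
60 33 Z 3/50/97 [ 5.  6. 14.] X [-53.  51.]
72 132 Z 3/50/97 [ 5. 11. 17.] X [-48.  53.]
120 52 Z 3/50/97 [ 8. 13. 16.] X [ 9. 54.]
```

jog_arm(
  rows=[
    {"x":-0.5,"y":0,"z":0.35,"twist":0,"hand":1},
    {"x":-0.9,"y":0,"z":0.7,"twist":0,"hand":1},
    {"x":-1.3,"y":0,"z":1.05,"twist":0,"hand":1},
    {"x":-1.7,"y":0,"z":1.4,"twist":0,"hand":1},
    {"x":-2,"y":0,"z":1.7,"twist":0,"hand":1},
    {"x":-2,"y":0,"z":1.7,"twist":0,"hand":1},
  ],
  squeeze=60,
)

```text
time: 45.5
tcp_pos: [0.6367, -0.0511, 0.0422]
tcp_rot: [0.627, 0.778, 0.034, -0.03]
force: [2.0, -7.6, 11.6]
finger_gap: 0.252
grip_force: 58.7
```

```bash
python3 tr.py
```

```text
45.5 tcp tray 3.2 -67.5 42.2 [ 2.  -7.6 11.6] 58.71405065059662 [-0.13  0.39 -0.04  1.16  0.09  1.23]
-96 74 Z 3/50/97 [123. 149. 198.] X [-13.  53.]
-84 342 Z 3/50/97 [ 12. 154. 197.] X [-50.  53.]
-72 884 Z 3/50/97 [ 63. 150. 191.] X [-47.  51.]
-60 526 Z 3/50/97 [  8.  42. 103.] X [-37.  49.]
-48 210 Z 3/50/97 [ 6. 18. 90.] X [-41.  52.]
-36 192 Z 3/50/97 [ 5. 14. 44.] X [-41.  52.]
-24 189 Z 3/50/97 [ 5. 12. 44.] X [-41.  53.]
-12 215 Z 3/50/97 [ 5. 13. 43.] X [-42.  52.]
0 245 Z 3/50/97 [ 5. 10. 43.] X [-41.  51.]
12 162 Z 3/50/97 [ 5.  7. 40.] X [-49.  49.]
24 136 Z 3/50/97 [5. 7. 9.] X [-46.  49.]
36 107 Z 3/50/97 [5. 6. 9.] X [-48.  50.]
48 63 Z 3/50/97 [5. 6. 8.] X [-48.  48.]
60 30 Z 3/50/97 [ 5.  6. 14.] X [-51.  50.]
72 141 Z 3/50/97 [ 5. 12. 17.] X [-51.  54.]
120 52 Z 3/50/97 [ 6. 13. 16.] X [-15.  54.]
```

Almost flat and inside the tray. A last nudge, then release and withdraw.

jog_arm(
  rows=[
    {"x":-0.15,"y":0,"z":0.1,"twist":0,"hand":1},
    {"x":-0.2,"y":0,"z":0.15,"twist":0,"hand":1},
    {"x":-0.2,"y":0,"z":0.0,"twist":0,"hand":3},
    {"x":-0.2,"y":0,"z":-0.1,"twist":0,"hand":5},
    {"x":-0.2,"y":0,"z":-0.1,"twist":0,"hand":7},
    {"x":-0.2,"y":0,"z":-0.1,"twist":0,"hand":7},
  ],
  squeeze=60,
)

```text
time: 46.3
tcp_pos: [0.6341, -0.0504, 0.0397]
tcp_rot: [0.626, 0.778, 0.033, -0.034]
force: [-0.1, -0.0, -0.3]
finger_gap: 0.821
grip_force: 0.0
```

jog_arm(
  rows=[
    {"x":0,"y":0,"z":-1,"twist":0,"hand":7},
    {"x":0.1,"y":0,"z":-3,"twist":0,"hand":7},
    {"x":0.3,"y":0,"z":-6,"twist":0,"hand":7},
    {"x":0.5,"y":0,"z":-10,"twist":0,"hand":7},
    {"x":-2,"y":0,"z":-15,"twist":0,"hand":7},
    {"x":-6,"y":0,"z":-18,"twist":0,"hand":7},
    {"x":-11,"y":0,"z":-19,"twist":0,"hand":7},
    {"x":-16,"y":0,"z":-19,"twist":0,"hand":7},
    {"x":-21,"y":0,"z":-19,"twist":0,"hand":7},
    {"x":-25,"y":0,"z":-19,"twist":0,"hand":7},
    {"x":-25,"y":0,"z":-19,"twist":0,"hand":7},
  ],
  squeeze=60,
)

```text
time: 47.68
tcp_pos: [0.6893, -0.3147, 0.2035]
tcp_rot: [0.628, 0.777, 0.033, -0.034]
force: [-0.5, 1.3, -0.2]
finger_gap: 0.822
grip_force: 0.0
```

```bash
python3 tr.py; python3 ice.py; python3 -c "
from h import *;from station import r
c=r.camera('top');w=cloud(c);I=c['image'].astype(int);c0=np.load('pics/top0.npz');w0=cloud(c0)
def box(n,w,I,u0,u1,v0,v1,z0,z1):
    s=np.s_[v0:v1,u0:u1];P=w[s].reshape(-1,3);m=(P[:,2]>z0)&(P[:,2]<z1);P=P[m];print(n,len(P),rect(P) if len(P)>3 else '')
for q in(w0,w):
    box('jar',q,I,390,425,255,285,.05,.075);box('marker',q,I,250,275,160,235,.006,.03);box('tape',q,I,235,290,300,350,.015,.04);box('packet',q,I,295,370,310,360,.003,.02);box('scooprim',q,I,280,372,165,292,.034,.046);box('handle',q,I,280,400,165,300,.07,.14)
d=(abs(w[...,2]-w0[...,2])>.012).astype(np.uint8);d=cv2.morphologyEx(d,cv2.MORPH_OPEN,np.ones((3,3)))
n,l,s,cc=cv2.connectedComponentsWithStats(d)
for i in range(1,n):
    if s[i,4]>15:print(s[i])
"
```

```text
47.675 tcp tray -1.5 -336.2 203.5 [-0.5  1.3 -0.2] 0.0 [-0.46  0.71  0.83  1.75  0.08  0.89]
-120 12 Z 3/50/97 [110. 120. 128.] X [11. 16.]
-108 74 Z 3/50/97 [  5. 125. 132.] X [-4. 28.]
-96 94 Z 3/50/97 [ 93. 118. 128.] X [-4. 17.]
-84 114 Z 3/50/97 [  7. 105. 117.] X [-3. 52.]
-72 112 Z 3/50/97 [  5.  95. 107.] X [-3. 50.]
-60 505 Z 3/50/97 [ 6. 38. 94.] X [-38.  50.]
-48 184 Z 3/50/97 [ 5. 14. 43.] X [-41.  52.]
-36 174 Z 3/50/97 [ 5. 13. 42.] X [-41.  51.]
-24 182 Z 3/50/97 [ 5. 14. 41.] X [-41.  53.]
-12 189 Z 3/50/97 [ 5. 12. 42.] X [-41.  52.]
0 214 Z 3/50/97 [ 5.  9. 42.] X [-41.  52.]
12 155 Z 3/50/97 [ 5.  6. 35.] X [-47.  52.]
24 130 Z 3/50/97 [5. 6. 9.] X [-47.  51.]
36 111 Z 3/50/97 [5. 6. 9.] X [-40.  49.]
48 72 Z 3/50/97 [5. 5. 7.] X [-52.  49.]
60 41 Z 3/50/97 [ 5.  7. 15.] X [-47.  51.]
72 127 Z 3/50/97 [ 5. 12. 17.] X [-51.  52.]
120 52 Z 3/50/97 [ 5. 13. 16.] X [-42.  53.]
121 [430. 340.] X [-58. -18.] Y [25. 43.] Z [28. 38.]
51 [408. 343.] X [-10.   3.] Y [ 8. 24.] Z [31. 37.]
top
154 X [11. 36.] Y [34. 61.] Z [26. 38.]
149 X [-13.  12.] Y [ 2. 27.] Z [26. 37.]
31
[... 221 characters left out ...]
[390.3, -5.3, 100.8, 153.7, 1.7]
scooprim 161 [632.4, 14.5, 73.2, 92.2, 9.0]
handle 373 [573.9, 5.6, 68.3, 22.1, 9.6]
jar 248 [528.8, -153.8, 33.7, 33.5, 46.5]
marker 432 [677.5, 151.8, 134.1, 22.2, 7.1]
tape 389 [403.0, 138.9, 58.8, 58.2, 1.9]
packet 1009 [391.5, -6.8, 99.8, 154.9, 3.7]
scooprim 206 [630.6, -6.1, 93.6, 71.3, 12.7]
handle 446 [642.8, -65.4, 22.5, 68.0, 12.3]
[ 518   61  122  134 7967]
[  260   149   380   331 57278]
[476 185  15  14 154]
[454 190  13  13 140]
[315 196  29   9 116]
[345 198  41  28 547]
[164 205  15  13 154]
[459 207  15  14 148]
[481 206  15  13 163]
[178 218  14  13 148]
[313 225  40  33 509]
[159 227  20  27 331]
[461 226  12  14 141]
[153 255  15  13 173]
```

```bash
python3 -c "
from h import *;from station import r
c=r.camera('top')
for q in(np.load('pics/top0.npz'),c):
    w=cloud(q);s=np.s_[160:240,245:280];P=w[s].reshape(-1,3);P=P[(P[:,2]>.007)&(P[:,2]<.03)]
    print(len(P),P.mean(0).round(4),np.degrees(np.arctan(np.polyfit(P[:,0],P[:,1],1)[0])).round(2))
d=np.abs(c['image'].astype(int)-np.load('pics/top0.npz')['image'])[160:240,245:280].max(-1);print((d>40).sum(),r.observe()['qvel'].round(3))
"
```

```text
429 [0.6776 0.1538 0.0133] 5.37
428 [0.6775 0.1537 0.0135] 5.46
0 [ 0.002 -0.005 -0.003 -0.001 -0.001  0.001]
```

The marker hasn't moved. Five pieces are in the well, the scoop lies flat in its tray, and the arm is clear. Handing in.

```bash
python3 -c "
from station import r
print(r.sign_off())"
```

```text
the job is handed in; nothing more can be done
None
```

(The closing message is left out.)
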